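Clamp glued edge test pieces in the wedge press

ROBOT

A 7-joint arm with a two-finger parallel gripper is mounted at the origin on a cart in front of the work surface, level with it; the furniture and walls round the work are solid. World frame = base frame: x ahead of the robot, y to its left, z up, the work surface at z = 0. Lengths are in m, angles in rad, forces in N, time in s.
With the tool pointing down it reaches from about 0.35 to 0.9 m from the base axis. Payload 8.1 kg.
Tool frame: the origin (TCP) lies midway between the tips of the shut fingers; the grasp point (between the pads) lies 19 mm behind it; z points along the fingers, y is the line along which they close (so a half turn about z gives the same grasp; the last joint's range is limited). The gripper opens to 92 mm and grips with 3 to 60 N. Pads are 19 mm wide; open, the fingers measure 130 mm over their backs; the gripper's body (75 mm by 190 mm) begins 47 mm behind the grasp point.
Start: joints at [1.09, 0.434, 0.025, 1.573, -0.012, 1.134, -0.075], TCP at [0.231, -0.581, 0.227] pointing down, gripper open.
Joint ranges: [-2.62, 2.62], [-0.44, 2.09], [-1.27, 1.32], [0.08, 2.57], [-1.32, 4.46], [0.12, 2], [-2.74, 2.74]. Speed limits (rad/s): [2.22, 2.22, 3.01, 3.01, 3.14, 3.14, 3.14].

INTERFACE

Orientations are given as a rotation vector (axis times angle).
In Python, from cell import observe, get_image, camera_model, sign_off, recognise, silhouettes gives the robot as it stands.
- The arm moves only by the tool apply_moves, never from a script. Its argument "motion" is a list of rows, each an object of numbers: "x", "y", "z": the shift along the world's x, y, z in cm; "yaw": the turn about the world's z in degrees; "hand": the opening, from -1 (shut) to 1 (fully open), so that 0 is half open. In form: [{"x": .., "y": .., "z": .., "yaw": .., "hand": ..}, ...]. A call has 1 to 10 rows; each row is the pose to reach, as a shift and turn from the pose commanded when the call began; what a row does not reach only later rows make up. A row lasts 1/8 s, in which the tool goes at most 62.5 mm and 10.7 degrees, less where a joint would pass 70% of its speed; a pose out of reach is approached as far as the arm can. A call with a gripper value outside its range is refused whole. The fingers move at their own pace and stop on an object; "newtons" is the grip in N (left out, the last holds). Time passes only in rows, so rows that repeat a pose let the fingers close. It gives the time, the measured TCP pose, the force, the opening and the grip force at its end, in the units of the state.
- observe(): the state, without advancing time (a new reading comes with each control period).
- get_image(name): name is "scene" or "top"; returns the picture (480x640x3 uint8, blue, green, red); there is no depth.
- camera_model(name): a dict with "camera_matrix" (3x3 intrinsics, pixels), "T" (4x4, takes a point from camera to world coordinates). Camera axes: x right, y up, looking along -z (the intrinsics and any distortion apply to the point x, -y, -z); pixel columns grow to the right and rows downward; lengths in m; the calibration is good to about 2 mm. A picture is of the moment at which its call begins. camera_model takes no time and is no camera call.
- sign_off(): hands the job in; it is judged then, once.
Trained networks look in the newest picture that a camera, given by its name, has taken for a name from the list of things; names that differ only in an ending like _2 or _b are one class to them, and where a whole thing is asked for, a point or a joint stands for the part that bears it (a point fixed in the world has none). Each returns a list of dicts, best first, with "p" (0 to 1); they miss things now and then, are a little off and sometimes report something else, mostly with a low value. They report only what shows in the picture. A call takes as long as a camera call.
- recognise(query, camera): "rect" ([left, top, right, bottom] in pixels, round what is visible of it).
- silhouettes(query, camera): "mask" (480x640 bool, what is visible of it) and "rect" ([left, top, right, bottom] in pixels, round what is visible of it).
The state is a dict: "clock": time; "joints": joint angles; "dq": joint speeds; "joint_efforts": joint torques, N m; "position": TCP position; "ee_rot": TCP orientation; "force": force on the tool from outside, world axes, zero at the start; "ft_torque": the same for the moment, N m; "width": opening from 0.0 (shut) to 1.0 (fully open); "gripper_force": force on a finger pad.
Only numpy, scipy, OpenCV 4.12 (cv2) and the standard library are available. Lean on these libraries where they do the work, as an engineer would, in place of code of your own. Each camera call takes 0.05 s, during which the arm holds its last target. There are 200 camera calls.

TASK

Swing the bar of the small wedge press fully open and stand every grey test piece upright on its long edge in the slots of the bed, one to a slot and centred under the bar. Then lower the bar gently onto them and push the beech wedge along the bar under the steel keeper until it jams tight and stays there by itself, so that all the pieces are clamped while the glue sets. Leave the other things on the turntable where they are.

Things in the scene. Friction and masses are not known exactly. Their poses are not given: they have to be found in the camera images.
- press: Wedge press, fixed. Base 150 (x) x 370 (y) x 18 mm, origin at the centre of its underside, on the turntable; y runs along the bar towards the hinge. Four slots across it, parallel to x, 118 mm long, open-ended, 21 mm wide, 46 mm apart, between ridges 16 mm high; their floor is the base's top (z 18 mm). Hinge axis parallel to x at y +150, z 97 mm.
- slot_1 (a point): Centre of the floor of slot 1 (1 is the nearest to the hinge, press y +75 mm; z 18 mm).
- slot_2 (a point): Centre of the floor of slot 2 (1 is the nearest to the hinge, press y +29 mm; z 18 mm).
- slot_3 (a point): Centre of the floor of slot 3 (1 is the nearest to the hinge, press y -17 mm; z 18 mm).
- slot_4 (a point): Centre of the floor of slot 4 (1 is the nearest to the hinge, press y -63 mm; z 18 mm).
- bar_angle (a joint): Pressing bar's angle, rad: -0.012 shut on empty slots, 0 level, resting on the pieces; grows as it swings up; at 1.9 it leans back on its stop and stays; below 1.5 it falls shut if let go. Beech, 78 mm wide, 22 thick, 0.5 kg, from the hinge to press y -172 mm. When level its top is 108 mm above the turntable. A mortise near the free end lets the keeper through.
- bar_grip (a point): Where to hold the handle: a round black rubber sleeve, 20 mm diameter, parallel to the hinge axis, 74 mm long, sticking out from the bar's -x side; this point is 54 mm out from the bar, 170 mm from the hinge axis. The sleeve may turn between the fingers while the bar swings. It is 97 mm above the turntable when the bar is level.
- keeper: Steel bridge fixed on the base at press y -130 mm, 12 mm thick in y, origin at its foot, level with the base's underside. It stands up through the bar's mortise. Its window, 40 mm wide between two 6 mm legs, opens along y; the window's upper edge is 127 mm above the turntable, 19 mm above the level bar's top; the bridge's top is at 137 mm.
- keeper_edge (a point): Middle of the keeper's lower front edge on the -y side (press y -136 mm, 127 mm high): the edge under which the wedge is pushed, in the direction of the press's +y, sliding on the bar's top.
- bar: The pressing bar itself. Under it, over each slot, a sprung shoe 66 x 26 x 8 mm faced with cork bears on the piece (its underside is 73 mm above the turntable when the bar is level; it gives about 1 mm for 8 N). Origin on the hinge axis, in the middle of the bar's width; the bar runs from there along its own -y.
- wedge: Loose beech wedge 150 mm long (x), 34 mm wide, flat underside, 8 mm thick at the tip (+x end), 28 mm at the thick end (-x); 0.09 kg. Origin at the centre of the underside. Starts flat on the turntable. It meets the keeper when its tip is 82 mm past the front edge; pushed on with about 15 N it tightens over the next 5 to 25 mm and holds by friction.
- wedge_tip (a point): Middle of the lower edge of the wedge's thin end.
- piece_a: Grey laminated chipboard test piece 110 (x) x 55 (y) x 17 to 19 mm (z), 0.08 kg; starts standing on a long edge on the turntable, its z axis level. May be absent (None). Origin at the middle of one broad face (z = 0; the piece extends to z +18 mm), so its centre is 9.5 mm along +z from there, and 28 mm above what it stands on.
- piece_b: Grey laminated chipboard test piece 110 (x) x 55 (y) x 17 to 19 mm (z), 0.08 kg; starts standing on a long edge on the turntable, its z axis level. May be absent (None). Origin at the middle of one broad face (z = 0; the piece extends to z +18 mm), so its centre is 9.5 mm along +z from there, and 28 mm above what it stands on.
- piece_c: Grey laminated chipboard test piece 110 (x) x 55 (y) x 17 to 19 mm (z), 0.08 kg; starts standing on a long edge on the turntable, its z axis level. May be absent (None). Origin at the middle of one broad face (z = 0; the piece extends to z +18 mm), so its centre is 9.5 mm along +z from there, and 28 mm above what it stands on.
- piece_d: Grey laminated chipboard test piece 110 (x) x 55 (y) x 17 to 19 mm (z), 0.08 kg; starts standing on a long edge on the turntable, its z axis level. May be absent (None). Origin at the middle of one broad face (z = 0; the piece extends to z +18 mm), so its centre is 9.5 mm along +z from there, and 28 mm above what it stands on.
- dust_brush: Bystander (bench brush, 250 mm long, 40 mm tall); leave it alone. Origin at the centre of its underside.
- marker_a: Bystander (marker pen, 140 mm long, 16 mm thick); leave it alone. Origin at the centre of its underside.
- test_piece_2: Bystander (brown test piece lying flat, 120 x 67 x 19 mm); leave it alone. Origin at the centre of its underside.

How it is judged:
On the way, in this order (a step that is already met when the one before it is completed fails the run):
1. the bar is swung fully open (value of joint bar_angle above 1.7 rad), for 0.2 s.
2. every piece stands upright in a slot, with the bar still open (value of joint bar_angle above 1.5 rad and z of piece_a in the frame of press between 0.04 and 0.0515 m and x of piece_a in the frame of press between -0.025 and 0.025 m and angle between piece_a's own z axis and vertical between 1.47 and 1.67 rad and angle between piece_a's own x axis and vertical between 1.47 and 1.67 rad and (horizontal distance between piece_a and slot_1 below 0.029 m or horizontal distance between piece_a and slot_2 below 0.029 m or horizontal distance between piece_a and slot_3 below 0.029 m or horizontal distance between piece_a and slot_4 below 0.029 m) and z of piece_b in the frame of press between 0.04 and 0.0515 m and x of piece_b in the frame of press between -0.025 and 0.025 m and angle between piece_b's own z axis and vertical between 1.47 and 1.67 rad and angle between piece_b's own x axis and vertical between 1.47 and 1.67 rad and (horizontal distance between piece_b and slot_1 below 0.029 m or horizontal distance between piece_b and slot_2 below 0.029 m or horizontal distance between piece_b and slot_3 below 0.029 m or horizontal distance between piece_b and slot_4 below 0.029 m) and z of piece_c in the frame of press between 0.04 and 0.0515 m and x of piece_c in the frame of press between -0.025 and 0.025 m and angle between piece_c's own z axis and vertical between 1.47 and 1.67 rad and angle between piece_c's own x axis and vertical between 1.47 and 1.67 rad and (horizontal distance between piece_c and slot_1 below 0.029 m or horizontal distance between piece_c and slot_2 below 0.029 m or horizontal distance between piece_c and slot_3 below 0.029 m or horizontal distance between piece_c and slot_4 below 0.029 m) and z of piece_d in the frame of press between 0.04 and 0.0515 m and x of piece_d in the frame of press between -0.025 and 0.025 m and angle between piece_d's own z axis and vertical between 1.47 and 1.67 rad and angle between piece_d's own x axis and vertical between 1.47 and 1.67 rad and (horizontal distance between piece_d and slot_1 below 0.029 m or horizontal distance between piece_d and slot_2 below 0.029 m or horizontal distance between piece_d and slot_3 below 0.029 m or horizontal distance between piece_d and slot_4 below 0.029 m)), for 0.2 s.
3. the bar is down on the pieces (value of joint bar_angle between -0.02 and 0.02 rad and z of piece_a in the frame of press between 0.04 and 0.0515 m and x of piece_a in the frame of press between -0.025 and 0.025 m and angle between piece_a's own z axis and vertical between 1.47 and 1.67 rad and angle between piece_a's own x axis and vertical between 1.47 and 1.67 rad and (horizontal distance between piece_a and slot_1 below 0.029 m or horizontal distance between piece_a and slot_2 below 0.029 m or horizontal distance between piece_a and slot_3 below 0.029 m or horizontal distance between piece_a and slot_4 below 0.029 m) and z of piece_b in the frame of press between 0.04 and 0.0515 m and x of piece_b in the frame of press between -0.025 and 0.025 m and angle between piece_b's own z axis and vertical between 1.47 and 1.67 rad and angle between piece_b's own x axis and vertical between 1.47 and 1.67 rad and (horizontal distance between piece_b and slot_1 below 0.029 m or horizontal distance between piece_b and slot_2 below 0.029 m or horizontal distance between piece_b and slot_3 below 0.029 m or horizontal distance between piece_b and slot_4 below 0.029 m) and z of piece_c in the frame of press between 0.04 and 0.0515 m and x of piece_c in the frame of press between -0.025 and 0.025 m and angle between piece_c's own z axis and vertical between 1.47 and 1.67 rad and angle between piece_c's own x axis and vertical between 1.47 and 1.67 rad and (horizontal distance between piece_c and slot_1 below 0.029 m or horizontal distance between piece_c and slot_2 below 0.029 m or horizontal distance between piece_c and slot_3 below 0.029 m or horizontal distance between piece_c and slot_4 below 0.029 m) and z of piece_d in the frame of press between 0.04 and 0.0515 m and x of piece_d in the frame of press between -0.025 and 0.025 m and angle between piece_d's own z axis and vertical between 1.47 and 1.67 rad and angle between piece_d's own x axis and vertical between 1.47 and 1.67 rad and (horizontal distance between piece_d and slot_1 below 0.029 m or horizontal distance between piece_d and slot_2 below 0.029 m or horizontal distance between piece_d and slot_3 below 0.029 m or horizontal distance between piece_d and slot_4 below 0.029 m)), for 0.2 s.
4. the wedge is jammed between the bar and the keeper (all of step 3 and x of wedge_tip in the frame of press between -0.02 and 0.02 m and y of wedge_tip in the frame of press above -0.085 m and angle between the x axis of wedge and the y axis of press, either way round below 0.12 rad and angle between wedge's own z axis and vertical below 0.1 rad and contact force between wedge and keeper above 4 N and contact force between each of piece_a, piece_b, piece_c, piece_d and bar above 1 N), for 0.2 s.
At the end, for the whole second after the job is handed in: Every piece stands upright (0.1 rad) on a slot floor, centre within 25 mm of the slot's middle; bar level (0.02 rad); wedge at rest, along the bar (0.12 rad), tip over 51 mm past the keeper edge, pressed on the keeper with over 4 N; the bar presses every piece with over 1 N (all of step 4 and linear speed of wedge below 0.02 m/s); the robot touches nothing.
It fails at once if the bar is dropped (it falls shut faster than 3 rad/s) (velocity of joint bar_angle below -3 rad/s).
It fails at once if another thing on the turntable is shoved or carried off (more than 40 mm) (distance of any of dust_brush, marker_a, test_piece_2 from where it was at the start of the episode above 0.04 m).
Of piece_a, piece_b, piece_c, piece_d only 2 to 4 are there at a start; the rules pass over those that are not, and their reading is None.
At some moment in a run one of wedge may be knocked a few centimetres aside while the robot is not near it.
It also fails if it takes over 210 s, if anything falls off the work surface, if the arm or the gripper's body presses on something with over 40 N, if the wrist force passes 120 N, or if a joint passes its speed limit or range.

## Working session

There is one attempt and no reset: what is moved stays moved. The work goes in short steps, Python scripts to look and compute and a tool call to move; the robot and the scene stay as the last step left them, time stands still between calls to the robot, and variables do not carry over. Pictures are saved under pics/ and viewed, at most 14 in all, crops included, and the job is handed in when it is done.

Besides the shell and the picture viewer there is one more tool, called after ">>>" as name([rows], argument=value, ...), one row to a line, values as JSON. apply_moves: Moves the arm, as the interface text tells. Its arguments: {"type":"object","properties":{"motion":{"type":"array","items":{"type":"object","properties":{"x":{"type":"number"},"y":{"type":"number"},"z":{"type":"number"},"yaw":{"type":"number"},"hand":{"type":"number"}}}},"newtons":{"type":"number"}},"required":["motion"]}

```bash
ls; mkdir -p pics; cat > h.py <<'E'
import numpy as np, cv2
from cell import *
def cam(n):
    m=camera_model(n); return np.array(m["camera_matrix"]),np.array(m["T"]),m
def ray(n,u,v):
    K,T,m=cam(n); d=np.linalg.inv(K)@[u,v,1]; d=np.array([d[0],-d[1],-d[2]])
    return T[:3,3],T[:3,:3]@d
def onz(n,u,v,z):
    o,d=ray(n,u,v); return o+d*(z-o[2])/d[2]
def proj(n,P):
    K,T,m=cam(n); P=np.atleast_2d(P); c=(P-T[:3,3])@T[:3,:3]; c=c*[1,-1,-1]; p=c@K.T; return p[:,:2]/p[:,2:]
E
python3 - <<'E'
from h import *
s=observe(); print({k:np.round(v,3) for k,v in s.items()})
for n in("scene","top"):
    print(n,cam(n)[2]); cv2.imwrite(f"pics/{n}0.png",get_image(n))
    for q in("press","piece_a","wedge","bar_grip","keeper","dust_brush","marker_a","test_piece_2"):
        print(q,[(np.round(r["rect"]).tolist(),round(r["p"],2)) for r in recognise(q,n)])
E
```

```text
pics
{'clock': np.float64(0.0), 'joints': array([ 1.09 ,  0.435,  0.025,  1.574, -0.012,  1.134, -0.075]), 'dq': array([ 0.001, -0.   , -0.001, -0.001, -0.   , -0.   , -0.001]), 'joint_efforts': array([-0.0000e+00, -6.6785e+01,  9.8600e-01, -3.1445e+01, -6.0000e-02,
        4.3000e-02,  0.0000e+00]), 'position': array([ 0.23 , -0.58 ,  0.226]), 'ee_rot': array([-3.084e+00, -5.900e-01,  1.000e-03]), 'force': array([ 0.678, -0.608,  0.557]), 'ft_torque': array([ 0.007, -0.054,  0.02 ]), 'gripper_force': np.float64(0.0), 'width': np.float64(0.998)}
scene {'camera_matrix': array([[579.18595101,   0.        , 317.6976003 ],
       [  0.        , 579.18595101, 240.31581264],
       [  0.        ,   0.        ,   1.        ]]), 'T': array([[-0.87754722,  0.23951639, -0.41538269,  0.02389868],
       [-0.47900185, -0.39881886,  0.78198513,  1.02134502],
       [ 0.0216358 ,  0.88519795,  0.46471118,  0.71956291],
       [ 0.        ,  0.        ,  0.        ,  1.        ]])}
press [([229.0, 238.0, 384.0, 385.0], 0.95)]
piece_a [([292.0, 224.0, 337.0, 246.0], 0.86), ([225.0, 264.0, 252.0, 307
[... 785 characters left out ...]
8369 ,  0.01803157,  0.00101497,  0.0085923 ],
       [ 0.0035389 ,  0.1404998 ,  0.99007438,  0.96196188],
       [ 0.        ,  0.        ,  0.        ,  1.        ]])}
press [([165.0, 227.0, 355.0, 336.0], 0.73)]
piece_a [([245.0, 176.0, 297.0, 196.0], 0.94), ([476.0, 235.0, 501.0, 294.0], 0.8), ([161.0, 227.0, 353.0, 340.0], 0.75), ([393.0, 177.0, 416.0, 228.0], 0.6), ([318.0, 263.0, 332.0, 300.0], 0.37)]
wedge [([400.0, 278.0, 441.0, 346.0], 0.63)]
bar_grip [([178.0, 240.0, 352.0, 339.0], 0.78)]
keeper [([316.0, 264.0, 333.0, 305.0], 0.49)]
dust_brush [([142.0, 170.0, 171.0, 284.0], 0.6)]
marker_a [([263.0, 138.0, 325.0, 156.0], 0.94)]
test_piece_2 [([410.0, 130.0, 469.0, 190.0], 0.68)]
```

View pics/scene0.png

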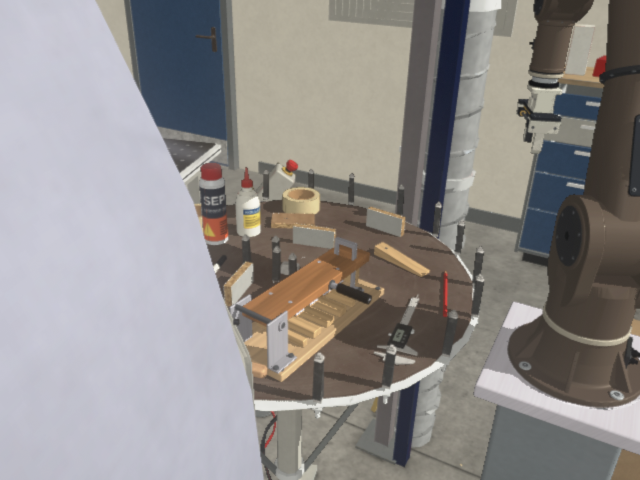

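View pics/top0.png

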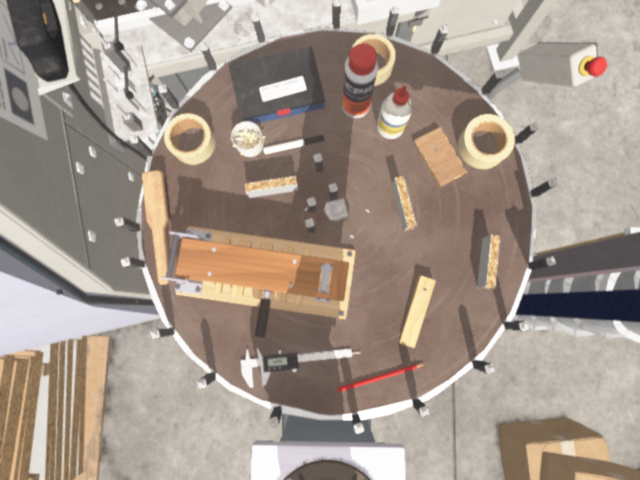

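The scene shows the turntable, with the press around (300,310). The top view shows the press with its hinge at left (185,262), the keeper at (326,280) and the handle at (262,318). There are three grey pieces, at (270,186), (405,203) and (488,262), and the wedge is at (417,312). I'll zoom in to get exact edges.

```bash
python3 - <<'E'
from h import *
a=cv2.imread("pics/top0.png")
cv2.imwrite("pics/c1.png",cv2.resize(a[222:347,155:365],None,fx=3.8,fy=3.8,interpolation=cv2.INTER_CUBIC))
cv2.imwrite("pics/c2.png",cv2.resize(a[165:355,370:510],None,fx=3.1,fy=3.1,interpolation=cv2.INTER_CUBIC))
for n in("top","scene"):
  get_image(n)
  for q in("piece_a","wedge","keeper"):
    for r in silhouettes(q,n):
        m=r["mask"].astype(np.uint8); c=max(cv2.findContours(m,0,2)[0],key=cv2.contourArea)
        print(n,q,round(r["p"],2),np.round(r["rect"]),cv2.boxPoints(cv2.minAreaRect(c)).round(1).tolist())
E
```

```text
top piece_a 0.78 [395. 178. 415. 231.] [[390.20001220703125, 180.3000030517578], [403.1000061035156, 176.89999389648438], [416.20001220703125, 227.89999389648438], [403.29998779296875, 231.1999969482422]]
top piece_a 0.74 [478. 236. 498. 291.] [[476.70001220703125, 287.70001220703125], [482.29998779296875, 234.39999389648438], [500.29998779296875, 236.1999969482422], [494.70001220703125, 289.5]]
top piece_a 0.67 [249. 174. 298. 197.] [[243.60000610351562, 183.5], [295.8999938964844, 175.0], [298.29998779296875, 190.3000030517578], [246.10000610351562, 198.8000030517578]]
top piece_a 0.31 [399. 276. 435. 348.] [[397.8999938964844, 343.6000061035156], [418.1000061035156, 275.0], [435.5, 280.1000061035156], [415.29998779296875, 348.70001220703125]]
top wedge 0.78 [400. 278. 434. 346.] [[398.0, 343.5], [418.3999938964844, 275.29998779296875], [434.8999938964844, 280.29998779296875], [414.5, 348.3999938964844]]
top wedge 0.67 [162. 225. 355. 337.] [[156.5, 323.6000061035156], [170.39999389648438, 223.5], [356.1000061035156, 249.3000030517578], [342.20001220703125, 349.3999938964844]]
top 
[... 706 characters left out ...]
364. 207. 406. 236.] [[362.3999938964844, 226.10000610351562], [368.29998779296875, 205.5], [407.8999938964844, 216.8000030517578], [402.0, 237.39999389648438]]
scene wedge 0.62 [373. 242. 427. 277.] [[370.79998779296875, 252.5], [378.5, 239.39999389648438], [428.79998779296875, 269.0], [421.0, 282.20001220703125]]
scene keeper 0.9 [333. 238. 362. 288.] [[330.3999938964844, 253.0], [334.79998779296875, 236.3000030517578], [359.70001220703125, 242.89999389648438], [355.29998779296875, 259.6000061035156]]
scene keeper 0.25 [241. 244. 370. 319.] [[236.1999969482422, 262.6000061035156], [365.6000061035156, 239.39999389648438], [376.70001220703125, 301.29998779296875], [247.3000030517578, 324.5]]
```

View pics/c1.png

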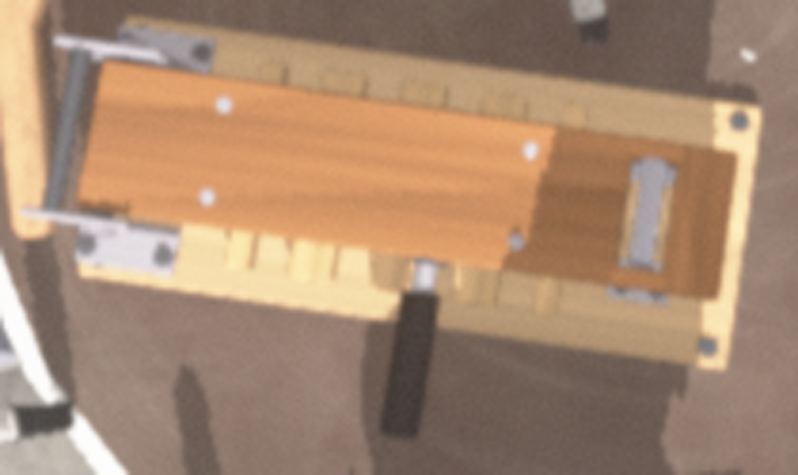

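View pics/c2.png

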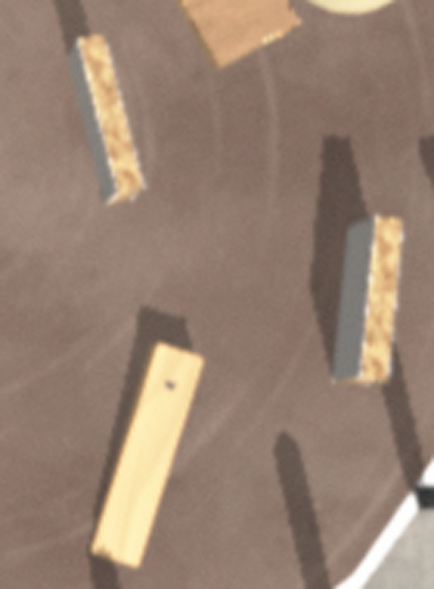

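The crops give the press base corners at about (355,250), (346,319), (175,294) and (188,227), plus the top edges of two pieces and the wedge. I'll look once more at piece 1 and at which end of the wedge is thick.

```bash
python3 - <<'E'
from h import *
a=cv2.imread("pics/top0.png");s=cv2.imread("pics/scene0.png")
A=cv2.resize(a[165:205,235:305],(560,320),interpolation=cv2.INTER_CUBIC)
B=cv2.resize(s[235:280,368:438],(560,360-80),interpolation=cv2.INTER_CUBIC)
B=cv2.resize(s[238:273,368:438],(560,280),interpolation=cv2.INTER_CUBIC)
cv2.imwrite("pics/c3.png",np.vstack([A,B]))
def f(p,z): return np.array([onz("top",u,v,z) for u,v in p])[:,:2]
b=f([(355,249.6),(345.8,319.4),(175.3,294.4),(187.9,227.3)],.018)
print("base",b.round(4).tolist(),[np.linalg.norm(b[i]-b[i-1]).round(4) for i in range(4)],"c",b.mean(0))
c2=lambda p:[(370+u/3.1-.3,165+v/3.1-.3) for u,v in p]
for nm,p in(("p2",[(80,38),(104,36),(144,187),(117,200)]),("p3",[(375,217),(402,217),(388,383),(360,380)])):
    P=f(c2(p),.055); x=(P[0]+P[1]-P[2]-P[3])/2; print(nm,P.mean(0),np.degrees(np.arctan2(x[1],x[0])),np.linalg.norm(x))
for z0,z1 in((.028,.008),(.008,.028)):
    p=c2([(158,343),(204,357),(138,568),(90,552)])
    P=np.vstack([f(p[:2],z0),f(p[2:],z1)]);x=(P[0]+P[1]-P[2]-P[3])/2
    print("wedge",z0,P.mean(0),np.degrees(np.arctan2(x[1],x[0])),np.linalg.norm(x),np.linalg.norm(P[0]-P[1]),np.linalg.norm(P[2]-P[3]))
    for y in ((P[0]+P[1])/2,(P[2]+P[3])/2): print(proj("scene",[*y,0]),proj("scene",[*y,.028]))
E
```

```text
base [[0.5597, -0.05], [0.4101, -0.0319], [0.4563, 0.3331], [0.6022, 0.3154]] [np.float64(0.3679), np.float64(0.1507), np.float64(0.3679), np.float64(0.1469)] c [0.50708538 0.14164915]
p2 [ 0.65945943 -0.15393175] 13.203944772935637 0.1119802594496317
p3 [ 0.53647246 -0.33450779] -6.992692119136745 0.11189336557893473
wedge 0.028 [ 0.42943433 -0.18390581] -16.85403194130705 0.15007036419271635 0.03276521988342013 0.034440710760617846
[[377.19110827 253.22948101]] [[377.95167304 243.63794884]]
[[424.74340886 275.52823411]] [[426.00199666 265.49756002]]
wedge 0.008 [ 0.43095287 -0.18441001] -19.86106430904022 0.15211104240542075 0.03346685922391434 0.03371865442953064
[[377.45814903 252.37100355]] [[378.21895302 242.7984664 ]]
[[423.53474121 275.99338482]] [[424.78382757 265.95220778]]
```

View pics/c3.png

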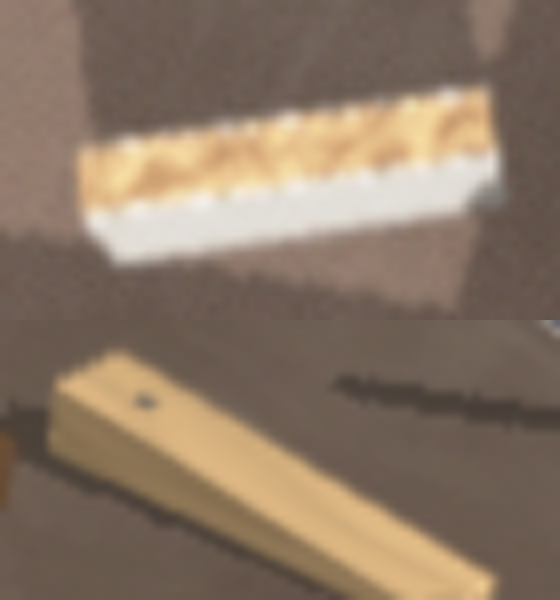

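The wedge's thick end is the far one, at +x. I'll check the handle and piece heights across both views and work out the moves.

```bash
cat >> h.py <<'E'
C0=np.array([.5071,.1417]); TH=np.radians(-6.9); R2=np.array([[np.cos(TH),-np.sin(TH)],[np.sin(TH),np.cos(TH)]])
def W(x,y): return C0+R2@[x,y]
def P(x,y): return R2.T@(np.array([x,y])-C0)
def tri(u1,u2):
    (a,d),(b,e)=ray("top",*u1),ray("scene",*u2); s=np.linalg.lstsq(np.c_[d,-e],b-a,rcond=None)[0]
    p,q=a+d*s[0],b+e*s[1]; return ((p+q)/2).round(4),np.linalg.norm(p-q).round(4)
def tool():
    from scipy.spatial.transform import Rotation as Ro
    s=observe(); x=Ro.from_rotvec(s["ee_rot"]).as_matrix()[:,0]
    return np.array(s["position"]),np.degrees(np.arctan2(x[1],x[0]))
E
python3 - <<'E'
from h import *
h=W(-.093,-.020); print("handle",h,proj("top",[*h,.095]),proj("scene",[*h,.095]))
k=W(0,-.130);print("keeper top",proj("top",[*k,.137]),proj("scene",[*k,.137]), "keeper px top 326,280 scene ~(347,243)")
p=[(235+u/8-.4,165+v/8-.4) for u,v in [(80,150),(490,90),(500,155),(88,212)]]
Q=np.array([onz("top",u,v,.055) for u,v in p])[:,:2]
x=(Q[0]+Q[3]-Q[1]-Q[2])/2;print("p1",Q.mean(0),np.degrees(np.arctan2(x[1],x[0])),np.linalg.norm(x))
for c in(Q.mean(0),(.6595,-.1539),(.5365,-.3345)): print(proj("scene",[*c,0.0]),proj("scene",[*c,.055]))
print(tri((262.9,318),(351,291)),tool())
E
```

```text
handle [0.41237083 0.13301758] [[262.91951976 318.1592345 ]] [[353.62051675 293.64046436]]
keeper top [[325.3373364  277.36385003]] [[345.52644491 240.96238375]] keeper px top 326,280 scene ~(347,243)
p1 [0.69361467 0.13288515] 99.43089585937201 0.11027269422397315
[[238.97102074 294.45943632]] [[237.93888766 273.53985168]]
[[313.73034906 246.42618891]] [[314.12436017 227.62966263]]
[[384.00930003 230.74752064]] [[385.51629908 212.7686154 ]]
(array([0.4153, 0.1334, 0.1001]), np.float64(0.0053)) (array([ 0.23057936, -0.58095209,  0.22676737]), np.float64(21.644158556737572))
```

>>> apply_moves([
  {"x":4,"y":5,"z":1,"yaw":-5,"hand":1},
  {"x":8,"y":10,"z":1,"yaw":-10},
  {"x":12,"y":15,"z":1,"yaw":-15},
  {"x":15,"y":20,"z":1,"yaw":-20},
  {"x":18,"y":25,"z":1,"yaw":-28.5},
  {"x":20,"y":31,"z":1,"yaw":-28.5},
  {"x":20,"y":37,"z":1,"yaw":-28.5},
  {"x":20,"y":43,"z":1,"yaw":-28.5},
  {"x":20,"y":49,"z":1,"yaw":-28.5},
  {"x":19,"y":55,"z":1,"yaw":-28.5},
])

```text
schema error: expected keys x, y, z, yaw, hand
```

```bash
python3 -c "
from h import *
print(observe()['clock'],tool())"
```

```text
1.3 (array([ 0.23057936, -0.58095209,  0.22676737]), np.float64(21.644158556737572))
```

>>> apply_moves([
  {"x":4,"y":5,"z":1,"yaw":-5,"hand":1},
  {"x":8,"y":10,"z":1,"yaw":-10,"hand":1},
  {"x":12,"y":15,"z":1,"yaw":-15,"hand":1},
  {"x":15,"y":20,"z":1,"yaw":-20,"hand":1},
  {"x":18,"y":25,"z":1,"yaw":-28.5,"hand":1},
  {"x":20,"y":31,"z":1,"yaw":-28.5,"hand":1},
  {"x":20,"y":37,"z":1,"yaw":-28.5,"hand":1},
  {"x":20,"y":43,"z":1,"yaw":-28.5,"hand":1},
  {"x":20,"y":49,"z":1,"yaw":-28.5,"hand":1},
  {"x":19,"y":55,"z":1,"yaw":-28.5,"hand":1},
])

```text
clock: 2.55
position: [0.4208, -0.0289, 0.2371]
ee_rot: [-3.136, 0.188, -0.002]
force: [1.7, 1.0, 0.4]
width: 0.999
gripper_force: 0.0
```

```bash
python3 -c "
from h import *
print(observe()['clock'],tool())"
```

```text
2.55 (array([ 0.42075211, -0.0288948 ,  0.23710249]), np.float64(-6.844929795358663))
```

>>> apply_moves([
  {"x":0,"y":6,"z":0,"yaw":0,"hand":1},
  {"x":-0.4,"y":12,"z":-2,"yaw":0,"hand":1},
  {"x":-0.8,"y":16.4,"z":-5,"yaw":0,"hand":1},
  {"x":-0.8,"y":16.4,"z":-10,"yaw":0,"hand":1},
  {"x":-0.8,"y":16.4,"z":-14,"yaw":0,"hand":1},
  {"x":-0.8,"y":16.4,"z":-15.9,"yaw":0,"hand":1},
  {"x":-0.8,"y":16.4,"z":-15.9,"yaw":0,"hand":-0.6},
  {"x":-0.8,"y":16.4,"z":-15.9,"yaw":0,"hand":-0.9},
  {"x":-0.8,"y":16.4,"z":-15.9,"yaw":0,"hand":-0.9},
  {"x":-0.8,"y":16.4,"z":-15.9,"yaw":0,"hand":-0.9},
], newtons=20)

```text
clock: 3.8
position: [0.4131, 0.1331, 0.0785]
ee_rot: [-3.135, 0.188, -0.002]
force: [-0.3, 1.0, 0.2]
width: 0.616
gripper_force: 0.0
```

```bash
python3 -c "
from h import *
p,a=tool(); print(observe()['width'],observe()['gripper_force'],p,a,P(*p[:2]))
for i in range(1,21):
  t=1.88*i/20-.012; dy=-.170*np.cos(t)+.170; d=R2@[0,dy]*100; print(i,d.round(1),round(17*np.sin(t)+.2,1))"
```

```text
0.6155821321234567 0.0 [0.41305734 0.13313774 0.07846834] -6.8735380878374865 [-0.09233289 -0.01979824]
1 [0.  0.1] 1.6
2 [0.  0.3] 3.2
3 [0.1 0.6] 4.7
4 [0.1 1.1] 6.3
5 [0.2 1.7] 7.7
6 [0.3 2.5] 9.1
7 [0.4 3.4] 10.4
8 [0.5 4.4] 11.7
9 [0.7 5.5] 12.8
10 [0.8 6.8] 13.8
11 [1.  8.1] 14.7
12 [1.1 9.5] 15.5
13 [ 1.3 10.9] 16.1
14 [ 1.5 12.4] 16.6
15 [ 1.7 14. ] 16.9
16 [ 1.9 15.5] 17.1
17 [ 2.1 17.1] 17.2
18 [ 2.3 18.7] 17.1
19 [ 2.5 20.3] 16.9
20 [ 2.6 21.8] 16.5
```

>>> apply_moves([
  {"x":0,"y":0,"z":0,"yaw":0,"hand":-0.9},
  {"x":0,"y":0,"z":0,"yaw":0,"hand":-0.9},
  {"x":0,"y":0,"z":0,"yaw":0,"hand":-0.9},
  {"x":0,"y":0,"z":0,"yaw":0,"hand":-0.9},
  {"x":0,"y":0,"z":0,"yaw":0,"hand":-0.9},
  {"x":0,"y":0,"z":0,"yaw":0,"hand":-0.9},
], newtons=20)

```text
clock: 4.55
position: [0.4125, 0.1331, 0.0777]
ee_rot: [3.136, -0.188, -0.0]
force: [0.2, -0.4, 0.2]
width: 0.21
gripper_force: 20.0
```

Gripped at 19–20 mm, which matches the sleeve. Next is the opening swing.

>>> apply_moves([
  {"x":0,"y":0.1,"z":1.6,"yaw":0,"hand":-0.9},
  {"x":0,"y":0.3,"z":3.2,"yaw":0,"hand":-0.9},
  {"x":0.1,"y":0.6,"z":4.7,"yaw":0,"hand":-0.9},
  {"x":0.1,"y":1.1,"z":6.3,"yaw":0,"hand":-0.9},
  {"x":0.2,"y":1.7,"z":7.7,"yaw":0,"hand":-0.9},
  {"x":0.3,"y":2.5,"z":9.1,"yaw":0,"hand":-0.9},
  {"x":0.4,"y":3.4,"z":10.4,"yaw":0,"hand":-0.9},
  {"x":0.5,"y":4.4,"z":11.7,"yaw":0,"hand":-0.9},
  {"x":0.7,"y":5.5,"z":12.8,"yaw":0,"hand":-0.9},
  {"x":0.8,"y":6.8,"z":13.8,"yaw":0,"hand":-0.9},
], newtons=20)

```text
clock: 5.8
position: [0.4199, 0.1913, 0.2159]
ee_rot: [3.12, -0.197, -0.005]
force: [-7.3, -39.2, 34.1]
width: 0.209
gripper_force: 20.0
```

```bash
python3 - <<'E'
from h import *
s=observe(); print(s["force"],s["ft_torque"],s["joint_efforts"].round(1))
a=get_image("scene");b=get_image("top")
cv2.imwrite("pics/d1.png",np.hstack([cv2.resize(a[150:400,200:430],(460,500)),cv2.resize(b[200:350,150:320],(340,300))]) if 0 else np.vstack([cv2.resize(a[150:390,180:430],(400,384)),cv2.resize(b[210:340,160:400],(400,216))]))
E
```

```text
[ -7.31791977 -39.18157064  34.05471766] [-8.89743096  1.82270431 -0.01493301] [-13.9 -30.8 -15.8 -32.7  -8.3 -11.9   0.5]
```

View pics/d1.png

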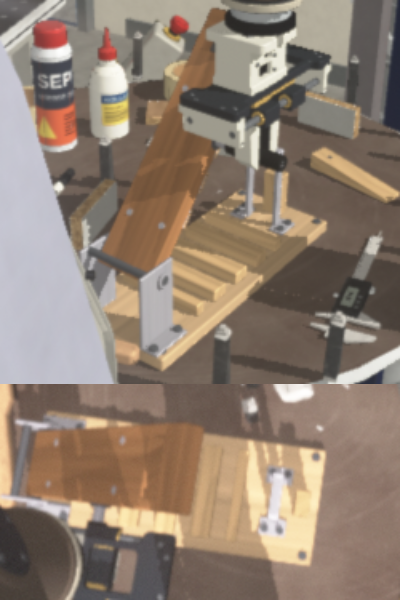

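```bash
python3 - <<'E'
from h import *
for t in (.8,.85,.9,.93,.96,1.0,1.05):
  for n in(.011,): 
    y=.15-.322*np.cos(t)+n*np.sin(t); z=.097+.322*np.sin(t)+n*np.cos(t)
    print(t,[proj("top",[*W(x,y),z]).round(1).tolist()[0] for x in(.039,-.039)],[proj("scene",[*W(x,y),z]).round(1).tolist()[0] for x in(.039,-.039)], "handle",np.r_[W(-.092,.15-.17*np.cos(t)),.097+.17*np.sin(t)].round(4))
b=get_image("top"); 
cv2.imwrite("pics/d2.png",cv2.resize(b[210:340,160:300],None,fx=4.5,fy=4.5,interpolation=2))
E
```

```text
0.8 [[285.0, 236.5], [276.7, 290.2]] [[315.6, 157.5], [349.1, 166.3]] handle [0.4196 0.1841 0.219 ]
0.85 [[275.8, 234.2], [267.2, 288.8]] [[312.0, 154.0], [345.8, 162.8]] handle [0.4203 0.1903 0.2247]
0.9 [[266.1, 231.9], [257.1, 287.3]] [[308.2, 150.8], [342.3, 159.6]] handle [0.4211 0.1968 0.2302]
0.93 [[259.9, 230.4], [250.8, 286.4]] [[305.8, 149.0], [340.0, 157.8]] handle [0.4216 0.2008 0.2333]
0.96 [[253.6, 229.0], [244.2, 285.4]] [[303.3, 147.3], [337.7, 156.1]] handle [0.4221 0.2049 0.2363]
1.0 [[244.8, 227.1], [235.2, 284.0]] [[299.8, 145.3], [334.5, 154.1]] handle [0.4228 0.2105 0.2401]
1.05 [[233.4, 224.6], [223.4, 282.3]] [[295.2, 143.1], [330.2, 151.9]] handle [0.4236 0.2177 0.2445]
```

View pics/d2.png

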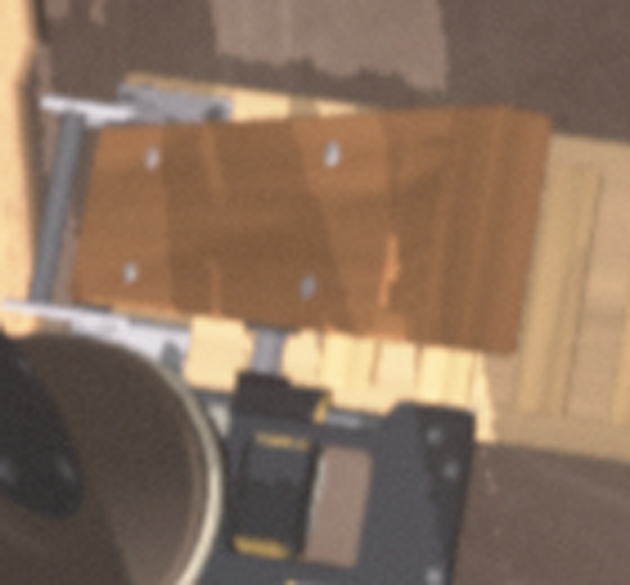

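The bar is at about 0.82 rad and the sleeve has crept down to the fingertips, because the turning sleeve rubs on the pads. I'll loosen the grip so the fingers only cage the handle, lower the hand to re-centre it, then carry on.

>>> apply_moves([
  {"x":0,"y":0,"z":0,"yaw":0,"hand":-0.9},
  {"x":0,"y":0,"z":-0.5,"yaw":0,"hand":-0.9},
  {"x":0,"y":0,"z":-1.0,"yaw":0,"hand":-0.9},
  {"x":0,"y":0,"z":-1.5,"yaw":0,"hand":-0.9},
  {"x":0,"y":0,"z":-1.5,"yaw":0,"hand":-0.9},
], newtons=8)

```text
clock: 6.58
position: [0.4211, 0.196, 0.2002]
ee_rot: [3.129, -0.193, -0.001]
force: [2.1, -15.9, 7.4]
width: 0.607
gripper_force: 8.0
```

```bash
python3 -c "
from h import *
p,a=tool(); q=P(*p[:2]); t=np.arccos((.15-q[1])/.17); print(q,t,'handle z',.097+.17*np.sin(t),'pad z',p[2]+.019)"
```

```text
[-0.091939    0.04354602] 0.8941267636217188 handle z 0.2295426348571116 pad z 0.21919687256586232
```

>>> apply_moves([
  {"x":0,"y":0,"z":0,"yaw":0,"hand":-0.9},
  {"x":0,"y":0,"z":0.3,"yaw":0,"hand":-0.9},
  {"x":0,"y":0,"z":0.6,"yaw":0,"hand":-0.9},
  {"x":0,"y":0,"z":0.9,"yaw":0,"hand":-0.9},
  {"x":0,"y":0,"z":1.2,"yaw":0,"hand":-0.9},
  {"x":0,"y":0,"z":1.2,"yaw":0,"hand":-0.9},
], newtons=25)

```text
clock: 7.32
position: [0.4206, 0.191, 0.2135]
ee_rot: [3.121, -0.198, -0.002]
force: [-7.6, -36.7, 33.5]
width: 0.211
gripper_force: 25.0
```

```bash
python3 -c "
from h import *
p,a=tool(); q=P(*p[:2]); t=np.arccos((.15-q[1])/.17); print(q,t,'handle z',.097+.17*np.sin(t),'pad z',p[2]+.019)
get_image('top')
cv2.imwrite('pics/d3.png',cv2.resize(get_image('scene')[150:350,200:400],None,fx=3,fy=3,interpolation=2))"
```

```text
[-0.09180633  0.03856766] 0.8559725573597751 handle z 0.2253854907832267 pad z 0.23248149972453921
```

View pics/d3.png

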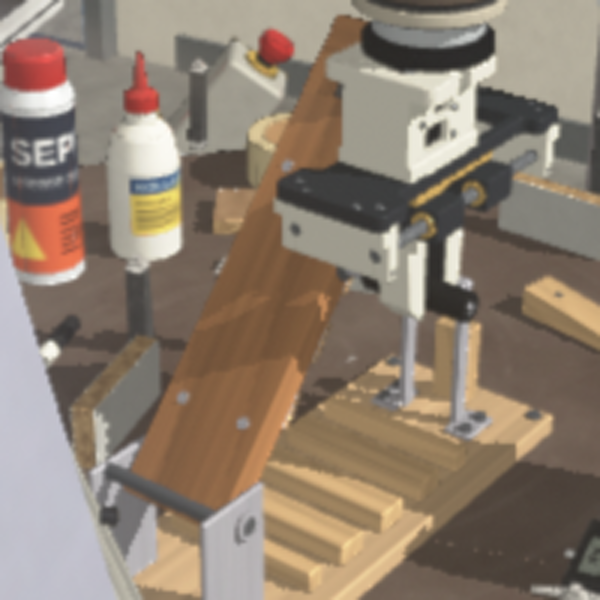

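The image shows the handle held in the fingertips with the bar at about 0.85 rad and nothing else touching. The force points radially outward, so I'll raise the hand slightly to relieve it.

>>> apply_moves([
  {"x":0,"y":0,"z":0.4,"yaw":0,"hand":-0.9},
  {"x":0,"y":0,"z":0.8,"yaw":0,"hand":-0.9},
  {"x":0,"y":0,"z":0.8,"yaw":0,"hand":-0.9},
], newtons=25)

```text
clock: 7.8
position: [0.4215, 0.1985, 0.2208]
ee_rot: [3.133, -0.191, 0.002]
force: [3.1, -8.4, 1.5]
width: 0.21
gripper_force: 25.0
```

```bash
python3 - <<'E'
from h import *
p,a=tool(); q=P(*p[:2]); t=np.arccos((.15-q[1])/.17); print(q,t,'handle z',.097+.17*np.sin(t),'pad z',p[2]+.019)
b=get_image("top"); 
cv2.imwrite("pics/d4.png",cv2.resize(b[220:310,240:310],None,fx=5,fy=5,interpolation=2))
E
```

```text
[-0.09183484  0.04608934] 0.9131709527766456 handle z 0.23154580742227668 pad z 0.23976236415517338
```

View pics/d4.png

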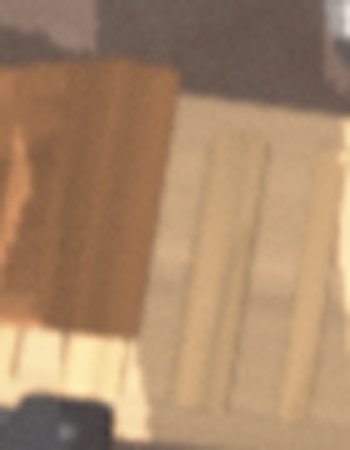

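>>> apply_moves([
  {"x":0.1,"y":0.6,"z":0.5,"yaw":0,"hand":-0.9},
  {"x":0.1,"y":1.2,"z":0.9,"yaw":0,"hand":-0.9},
  {"x":0.2,"y":2.0,"z":1.4,"yaw":0,"hand":-0.9},
  {"x":0.3,"y":2.7,"z":1.8,"yaw":0,"hand":-0.9},
  {"x":0.4,"y":3.5,"z":2.2,"yaw":0,"hand":-0.9},
  {"x":0.5,"y":4.2,"z":2.5,"yaw":0,"hand":-0.9},
], newtons=20)

```text
clock: 8.6
position: [0.4268, 0.2408, 0.2463]
ee_rot: [3.133, -0.191, 0.003]
force: [2.1, -7.1, 7.7]
width: 0.209
gripper_force: 20.0
```

```bash
python3 - <<'E'
from h import *
p,a=tool(); q=P(*p[:2]); t=np.arccos((.15-q[1])/.17); print(q,t,'handle z',.097+.17*np.sin(t),'pad z',p[2]+.019)
E
```

```text
[-0.09160999  0.08869977] 1.2018963767731392 handle z 0.25556317799898653 pad z 0.26528828574919716
```

>>> apply_moves([
  {"x":0.1,"y":0.8,"z":0.3,"yaw":0,"hand":-0.9},
  {"x":0.2,"y":1.6,"z":0.6,"yaw":0,"hand":-0.9},
  {"x":0.4,"y":3.2,"z":0.9,"yaw":0,"hand":-0.9},
  {"x":0.6,"y":4.9,"z":1.1,"yaw":0,"hand":-0.9},
  {"x":0.8,"y":6.6,"z":1.2,"yaw":0,"hand":-0.9},
  {"x":1.0,"y":8.3,"z":1.0,"yaw":0,"hand":-0.9},
  {"x":1.2,"y":10.0,"z":0.7,"yaw":0,"hand":-0.9},
  {"x":1.3,"y":11.2,"z":0.4,"yaw":0,"hand":-0.9},
  {"x":1.3,"y":11.2,"z":0.4,"yaw":0,"hand":-0.9},
], newtons=20)

```text
clock: 9.72
position: [0.4403, 0.3558, 0.2497]
ee_rot: [-3.135, 0.188, -0.004]
force: [6.9, -0.1, -0.5]
width: 0.213
gripper_force: 20.0
```

```bash
python3 - <<'E'
from h import *
p,a=tool(); q=P(*p[:2]); t=np.arccos((.15-q[1])/.17); print(q,t,'handle z',.097+.17*np.sin(t),'pad z',p[2]+.019)
E
```

```text
[-0.09206228  0.20449816] 1.8971353306638168 handle z 0.25802779462214065 pad z 0.26866466017272966
```

>>> apply_moves([
  {"x":0,"y":0,"z":0,"yaw":0,"hand":0.0},
  {"x":0,"y":0,"z":0,"yaw":0,"hand":0.0},
  {"x":0,"y":0,"z":0,"yaw":0,"hand":0.0},
  {"x":0,"y":0,"z":0,"yaw":0,"hand":0.0},
  {"x":0,"y":0,"z":4,"yaw":0,"hand":0.0},
  {"x":0,"y":-3,"z":7,"yaw":0,"hand":0.0},
  {"x":0,"y":-9,"z":7,"yaw":0,"hand":0.0},
  {"x":1,"y":-15,"z":7,"yaw":0,"hand":0.0},
  {"x":2,"y":-21,"z":5,"yaw":0,"hand":0.0},
  {"x":3,"y":-27,"z":2,"yaw":0,"hand":0.0},
], newtons=20)

```text
clock: 10.98
position: [0.4681, 0.0892, 0.2731]
ee_rot: [-3.135, 0.189, -0.004]
force: [2.0, 0.6, -0.1]
width: 0.497
gripper_force: 0.0
```

```bash
python3 - <<'E'
from h import *
print(tool(),observe()["joints"].round(2))
b=get_image("top"); m=cv2.imread("pics/top0.png")
cv2.imwrite("pics/e1.png",np.hstack([cv2.resize(b[120:360,140:520],(560,354),interpolation=2)]))
for n in ("top",):
    for r in silhouettes("wedge",n)+silhouettes("piece_a",n): print(n,round(r["p"],2),np.round(r["rect"]))
E
```

```text
(array([0.46807471, 0.08918881, 0.27312682]), np.float64(-6.886351163057278)) [-0.04  0.17 -0.31  1.83  0.06  1.14 -2.05]
top 0.7 [400. 276. 435. 348.]
top 0.95 [256. 175. 298. 197.]
top 0.91 [479. 235. 498. 290.]
top 0.82 [394. 180. 416. 232.]
top 0.64 [ 21. 194. 135. 326.]
top 0.24 [318. 261. 336. 268.]
```

View pics/e1.png

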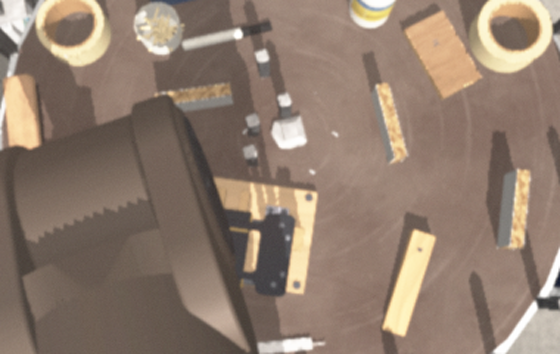

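The bar stays open and the keeper is clear. The wedge and pieces haven't moved. Next is piece 3, the right-hand one, gripped 35 mm toward its near end for slot 4.

>>> apply_moves([
  {"x":0,"y":-6,"z":0,"yaw":0,"hand":0},
  {"x":1,"y":-12,"z":0,"yaw":0,"hand":0},
  {"x":2,"y":-18,"z":0,"yaw":0,"hand":0},
  {"x":3,"y":-24,"z":0,"yaw":0,"hand":0},
  {"x":3.3,"y":-30,"z":0,"yaw":0,"hand":0},
  {"x":3.3,"y":-36,"z":-2,"yaw":0,"hand":0},
  {"x":3.3,"y":-41.5,"z":-5,"yaw":0,"hand":0},
  {"x":3.3,"y":-41.5,"z":-10,"yaw":0,"hand":0},
  {"x":3.3,"y":-41.5,"z":-15,"yaw":0,"hand":0},
  {"x":3.3,"y":-41.5,"z":-15,"yaw":0,"hand":0},
], newtons=20)

```text
clock: 12.38
position: [0.4992, -0.3213, 0.1198]
ee_rot: [-3.132, 0.185, 0.009]
force: [-0.3, 0.0, -0.3]
width: 0.5
gripper_force: 0.0
```

```bash
python3 - <<'E'
from h import *
print(tool())
K=get_image("top"); 
for r in silhouettes("piece_a","top"): print(round(r["p"],2),np.round(r["rect"]))
b=K
cv2.imwrite("pics/e2.png",cv2.resize(b[190:330,420:530],None,fx=4,fy=4,interpolation=2))
E
```

```text
(array([ 0.49919932, -0.32133774,  0.11982834]), np.float64(-6.765599611902654))
0.95 [393. 178. 418. 232.]
0.68 [481. 232. 502. 253.]
0.68 [244. 176. 297. 197.]
```

>>> apply_moves([
  {"x":0,"y":0,"z":0,"yaw":0,"hand":0},
  {"x":0,"y":0,"z":-4,"yaw":0,"hand":0},
  {"x":0,"y":0,"z":-8,"yaw":0,"hand":0},
  {"x":0,"y":0,"z":-9.4,"yaw":0,"hand":0},
  {"x":0,"y":0,"z":-9.4,"yaw":0,"hand":-0.9},
  {"x":0,"y":0,"z":-9.4,"yaw":0,"hand":-0.9},
  {"x":0,"y":0,"z":-9.4,"yaw":0,"hand":-0.9},
  {"x":0,"y":0,"z":-9.4,"yaw":0,"hand":-0.9},
  {"x":0,"y":0,"z":-9.4,"yaw":0,"hand":-0.9},
  {"x":0,"y":0,"z":-9.4,"yaw":0,"hand":-0.9},
], newtons=25)

```text
clock: 13.72
position: [0.5013, -0.3244, 0.03]
ee_rot: [3.135, -0.188, 0.003]
force: [-0.9, 0.2, 7.7]
width: 0.188
gripper_force: 24.9
```

```bash
python3 - <<'E'
from h import *
print(tool())
print("slot4 grip target",W(-.067,-.063), "lift then")
E
```

```text
(array([ 0.50130414, -0.32442461,  0.03003401]), np.float64(-6.862943217636092))
slot4 grip target [0.43301664 0.08720546] lift then
```

>>> apply_moves([
  {"x":0,"y":0,"z":5,"yaw":0,"hand":-0.9},
  {"x":0,"y":0,"z":10,"yaw":0,"hand":-0.9},
  {"x":0,"y":3,"z":14,"yaw":0,"hand":-0.9},
  {"x":-1,"y":9,"z":17,"yaw":0,"hand":-0.9},
  {"x":-2,"y":15,"z":17,"yaw":0,"hand":-0.9},
  {"x":-3,"y":21,"z":17,"yaw":0,"hand":-0.9},
  {"x":-5,"y":27,"z":17,"yaw":0,"hand":-0.9},
  {"x":-6.8,"y":33,"z":17,"yaw":0,"hand":-0.9},
  {"x":-6.8,"y":39,"z":17,"yaw":0,"hand":-0.9},
  {"x":-6.8,"y":41.2,"z":17,"yaw":0,"hand":-0.9},
], newtons=25)

```text
clock: 14.98
position: [0.4318, 0.092, 0.1994]
ee_rot: [-3.135, 0.18, -0.002]
force: [0.3, -0.6, -0.7]
width: 0.184
gripper_force: 24.9
```

>>> apply_moves([
  {"x":0,"y":0,"z":0,"yaw":0,"hand":-0.9},
  {"x":0,"y":0,"z":0,"yaw":0,"hand":-0.9},
])

```text
clock: 15.22
position: [0.4324, 0.087, 0.1988]
ee_rot: [3.135, -0.189, -0.0]
force: [0.8, 0.1, -0.3]
width: 0.188
gripper_force: 24.9
```

```bash
python3 - <<'E'
from h import *
p,a=tool();print(p,a,(W(-.067,-.063)-p[:2])*100)
get_image("top")
for n in("top","scene"):
  get_image(n)
  for r in silhouettes("piece_a",n): print(n,round(r["p"],2),np.round(r["rect"]))
  # expected: piece centre 35mm along +x, z bottom
c=p[:2]+R2@[.0355,0]
for n in("top","scene"):
  print(n,proj(n,[[*(c+R2@[s*.055,t*.009]),p[2]+z] for s in(1,-1) for t in(1,-1) for z in(-.03,.025)]).round(0).tolist())
E
```

```text
[0.43244118 0.08703383 0.19876387] -6.913211263068882 [0.05754579 0.0171627 ]
top 0.95 [246. 176. 299. 197.]
top 0.67 [ 18. 193. 195. 325.]
top 0.64 [394. 177. 412. 229.]
top 0.6 [281. 254. 298. 286.]
scene 0.86 [294. 224. 335. 249.]
scene 0.6 [318. 217. 367. 253.]
scene 0.55 [225. 283. 238. 306.]
top [[286.0, 258.0], [283.0, 255.0], [296.0, 259.0], [293.0, 256.0], [276.0, 319.0], [273.0, 320.0], [286.0, 320.0], [283.0, 322.0]]
scene [[317.0, 238.0], [317.0, 214.0], [322.0, 235.0], [323.0, 211.0], [362.0, 254.0], [364.0, 229.0], [367.0, 250.0], [369.0, 225.0]]
```

>>> apply_moves([
  {"x":0.1,"y":0,"z":-5,"yaw":0,"hand":-0.9},
  {"x":0.1,"y":0,"z":-9,"yaw":0,"hand":-0.9},
  {"x":0.1,"y":0,"z":-12,"yaw":0,"hand":-0.9},
  {"x":0.1,"y":0,"z":-13,"yaw":0,"hand":-0.9},
  {"x":0.1,"y":0,"z":-13.5,"yaw":0,"hand":-0.9},
  {"x":0.1,"y":0,"z":-14,"yaw":0,"hand":-0.9},
  {"x":0.1,"y":0,"z":-14,"yaw":0,"hand":-0.9},
])

```text
clock: 16.35
position: [0.4339, 0.0882, 0.0592]
ee_rot: [-3.136, 0.188, -0.001]
force: [0.4, 0.0, -1.0]
width: 0.189
gripper_force: 24.9
```

```bash
python3 - <<'E'
from h import *
p,a=tool();print(p,a,P(*p[:2]))
b=get_image("top"); cv2.imwrite("pics/f1.png",cv2.resize(b[225:335,250:370],None,fx=5,fy=5,interpolation=2))
E
```

```text
[0.43390633 0.08816933 0.05917431] -6.863962446569997 [-0.06623255 -0.06193622]
```

View pics/f1.png

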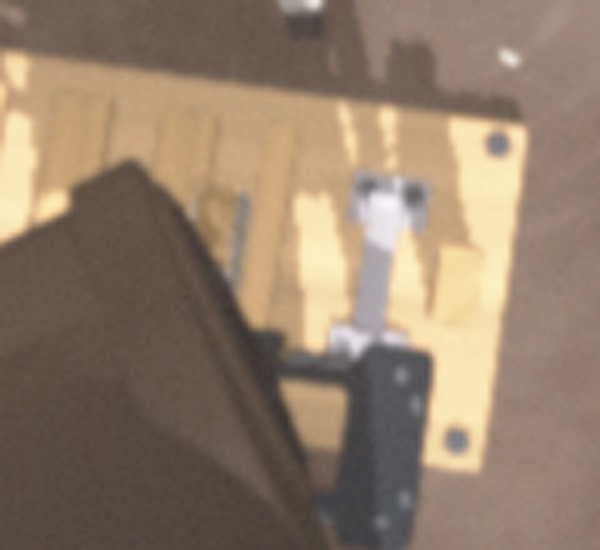

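>>> apply_moves([
  {"x":0,"y":0,"z":-0.6,"yaw":0,"hand":-0.9},
  {"x":0,"y":0,"z":-1.1,"yaw":0,"hand":-0.9},
  {"x":0,"y":0,"z":-1.1,"yaw":0,"hand":-0.9},
  {"x":0,"y":0,"z":-1.1,"yaw":0,"hand":-0.2},
  {"x":0,"y":0,"z":-1.1,"yaw":0,"hand":-0.2},
  {"x":0,"y":0,"z":-1.1,"yaw":0,"hand":-0.2},
  {"x":0,"y":0,"z":3,"yaw":0,"hand":-0.2},
  {"x":0,"y":0,"z":8,"yaw":0,"hand":-0.6},
  {"x":-2.5,"y":0,"z":10,"yaw":10,"hand":-1},
  {"x":-5,"y":0.6,"z":10,"yaw":20,"hand":-1},
])

```text
clock: 17.65
position: [0.3841, 0.0943, 0.1603]
ee_rot: [-3.12, -0.367, -0.006]
force: [0.9, -0.2, -0.2]
width: 0.124
gripper_force: 0.0
```

```bash
python3 - <<'E'
from h import *
p,a=tool();print(p,a,P(*p[:2]))
print("start",(W(-.118,-.063)-p[:2])*100,"end",(W(-.074,-.063)-p[:2])*100, "yaw",83.1-a)
E
```

```text
[0.38407518 0.09425846 0.16032319] 13.411302166476938 [-0.11643432 -0.06187775]
start [-0.1689164  -0.09260253] end [ 4.19921591 -0.62120462] yaw 69.68869783352305
```

>>> apply_moves([
  {"x":-0.1,"y":-0.1,"z":0,"yaw":10,"hand":-1},
  {"x":-0.1,"y":-0.1,"z":0,"yaw":20,"hand":-1},
  {"x":-0.1,"y":-0.1,"z":0,"yaw":30,"hand":-1},
  {"x":-0.1,"y":-0.1,"z":0,"yaw":40,"hand":-1},
  {"x":-0.1,"y":-0.1,"z":-2,"yaw":50,"hand":-1},
  {"x":-0.1,"y":-0.1,"z":-4,"yaw":60,"hand":-1},
  {"x":-0.1,"y":-0.1,"z":-7,"yaw":70,"hand":-1},
  {"x":-0.1,"y":-0.1,"z":-11,"yaw":70,"hand":-1},
  {"x":-0.1,"y":-0.1,"z":-11,"yaw":70,"hand":-1},
])

```text
clock: 18.77
position: [0.3806, 0.0926, 0.0472]
ee_rot: [-2.348, -2.083, 0.007]
force: [-0.4, 0.1, 0.3]
width: 0.01
gripper_force: 0.0
```

>>> apply_moves([
  {"x":1,"y":-0.1,"z":0,"yaw":0,"hand":-1},
  {"x":1.8,"y":-0.2,"z":0,"yaw":0,"hand":-1},
  {"x":2.6,"y":-0.3,"z":0,"yaw":0,"hand":-1},
  {"x":3.4,"y":-0.4,"z":0,"yaw":0,"hand":-1},
  {"x":4.1,"y":-0.5,"z":0,"yaw":0,"hand":-1},
  {"x":4.1,"y":-0.5,"z":0,"yaw":0,"hand":-1},
  {"x":4.1,"y":-0.5,"z":0,"yaw":0,"hand":-1},
])

```text
clock: 19.65
position: [0.4234, 0.0881, 0.0487]
ee_rot: [-2.35, -2.084, 0.0]
force: [-0.3, -0.5, -0.5]
width: 0.0
gripper_force: 0.0
```

```bash
python3 - <<'E'
from h import *
p,a=tool();print(p,a,P(*p[:2]))
b=get_image("scene"); cv2.imwrite("pics/f2.png",cv2.resize(b[200:360,230:400],None,fx=3.5,fy=3.5,interpolation=2))
for n in("top","scene"):
  get_image(n)
  for r in silhouettes("piece_a",n): print(n,round(r["p"],2),np.round(r["rect"]))
for n in("top","scene"):
  print(n,proj(n,[[*W(x,-.063),z] for x in(.055,-.055) for z in(.018,.073)]).round(0).tolist())
E
```

```text
[0.42337734 0.08809414 0.04868407] 83.13763473943347 [-0.07667625 -0.06327579]
top 0.91 [245. 174. 297. 197.]
top 0.65 [394. 177. 416. 231.]
top 0.63 [314. 260. 337. 302.]
top 0.46 [288. 252. 305. 293.]
scene 0.86 [304. 272. 351. 309.]
scene 0.66 [294. 224. 333. 244.]
scene 0.58 [224. 282. 237. 304.]
top [[298.0, 251.0], [297.0, 248.0], [291.0, 302.0], [289.0, 302.0]]
scene [[306.0, 292.0], [306.0, 271.0], [348.0, 309.0], [349.0, 288.0]]
```

View pics/f2.png

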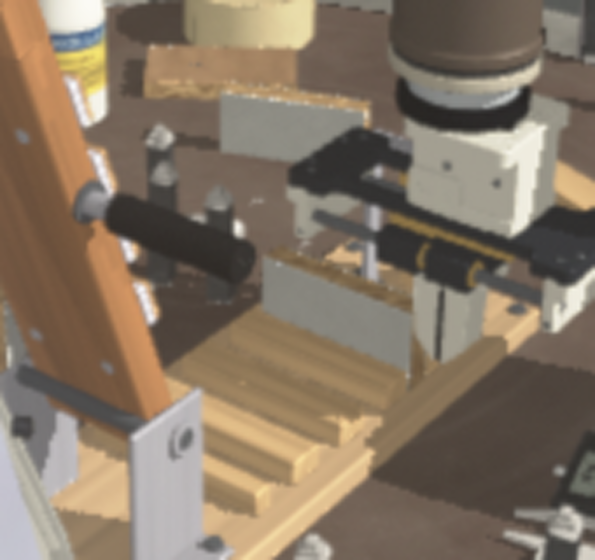

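Slot 4 is done: the piece is upright and centred. Next is piece 2.

>>> apply_moves([
  {"x":-1.5,"y":0,"z":0.5,"yaw":0,"hand":-1},
  {"x":-1.5,"y":0,"z":6,"yaw":0,"hand":-0.5},
  {"x":-1.5,"y":-1,"z":11,"yaw":-10,"hand":0},
  {"x":1,"y":-4,"z":15,"yaw":-20,"hand":0},
  {"x":5,"y":-8,"z":15,"yaw":-30,"hand":0},
  {"x":9,"y":-12,"z":15,"yaw":-40,"hand":0},
  {"x":13,"y":-16,"z":13,"yaw":-50,"hand":0},
  {"x":17,"y":-20,"z":11,"yaw":-60,"hand":0},
  {"x":21,"y":-23,"z":8,"yaw":-70,"hand":0},
  {"x":23.6,"y":-24.2,"z":7,"yaw":-70,"hand":0},
])

```text
clock: 21.15
position: [0.6587, -0.1557, 0.1165]
ee_rot: [-3.122, -0.352, 0.005]
force: [-0.0, 0.5, 0.2]
width: 0.499
gripper_force: 0.0
```

>>> apply_moves([
  {"x":0,"y":0,"z":0,"yaw":0,"hand":0},
  {"x":0,"y":0,"z":0,"yaw":0,"hand":0},
])

```text
clock: 21.4
position: [0.6586, -0.1528, 0.119]
ee_rot: [-3.12, -0.361, 0.001]
force: [0.2, -0.1, 0.2]
width: 0.502
gripper_force: 0.0
```

```bash
python3 - <<'E'
from h import *
p,a=tool();print(p,a,(np.array([.6595,-.1539])-p[:2])*100,13.2-a,observe()["width"])
E
```

```text
[ 0.65857384 -0.15275135  0.1189942 ] 13.19226371945025 [ 0.09261628 -0.11486464] 0.007736280549750063 0.501536061997668
```

>>> apply_moves([
  {"x":0.1,"y":-0.1,"z":-4,"yaw":0,"hand":0},
  {"x":0.1,"y":-0.1,"z":-8,"yaw":0,"hand":0},
  {"x":0.1,"y":-0.1,"z":-9,"yaw":0,"hand":0},
  {"x":0.1,"y":-0.1,"z":-9,"yaw":0,"hand":-0.9},
  {"x":0.1,"y":-0.1,"z":-9,"yaw":0,"hand":-0.9},
  {"x":0.1,"y":-0.1,"z":-9,"yaw":0,"hand":-0.9},
  {"x":0.1,"y":-0.1,"z":-9,"yaw":0,"hand":-0.9},
  {"x":0.1,"y":-0.1,"z":-9,"yaw":0,"hand":-0.9},
  {"x":0.1,"y":-0.1,"z":-9,"yaw":0,"hand":-0.9},
], newtons=25)

```text
clock: 22.52
position: [0.6613, -0.155, 0.0301]
ee_rot: [3.12, 0.359, 0.003]
force: [-2.0, 0.2, 7.3]
width: 0.184
gripper_force: 25.0
```

```bash
python3 - <<'E'
from h import *
p,a=tool();print(p,a,(W(0,-.017)-p[:2])*100,-6.9-a)
E
```

```text
[ 0.66131476 -0.15500761  0.03013175] 13.130361544925094 [-15.62570835  27.98307338] -20.030361544925093
```

>>> apply_moves([
  {"x":0,"y":0,"z":5,"yaw":0,"hand":-0.9},
  {"x":0,"y":0,"z":10,"yaw":0,"hand":-0.9},
  {"x":-2,"y":2,"z":15,"yaw":0,"hand":-0.9},
  {"x":-5,"y":7,"z":17,"yaw":-5,"hand":-0.9},
  {"x":-8,"y":12,"z":17,"yaw":-10,"hand":-0.9},
  {"x":-11,"y":17,"z":17,"yaw":-15,"hand":-0.9},
  {"x":-14,"y":22,"z":17,"yaw":-20,"hand":-0.9},
  {"x":-15.6,"y":27,"z":17,"yaw":-20,"hand":-0.9},
  {"x":-15.6,"y":28,"z":15,"yaw":-20,"hand":-0.9},
  {"x":-15.6,"y":28,"z":10,"yaw":-20,"hand":-0.9},
])

```text
clock: 23.78
position: [0.5063, 0.1276, 0.1304]
ee_rot: [-3.133, 0.184, -0.009]
force: [0.7, -0.7, -2.0]
width: 0.185
gripper_force: 25.0
```

>>> apply_moves([
  {"x":0,"y":0,"z":0,"yaw":0,"hand":-0.9},
  {"x":0,"y":0,"z":0,"yaw":0,"hand":-0.9},
])

```text
clock: 24.02
position: [0.5052, 0.1251, 0.1301]
ee_rot: [-3.136, 0.189, -0.001]
force: [0.0, 0.1, -0.1]
width: 0.184
gripper_force: 25.0
```

```bash
python3 - <<'E'
from h import *
p,a=tool();print(p,a,(W(0,-.0165)-p[:2])*100,-6.9-a)
E
```

```text
[0.50517668 0.12509272 0.13008627] -6.8860254665977525 [-0.00589336  0.02267826] -0.013974533402247857
```

Aligned. Lowering in to TCP 0.048.

>>> apply_moves([
  {"x":0,"y":0,"z":-4,"yaw":0,"hand":-0.9},
  {"x":0,"y":0,"z":-6,"yaw":0,"hand":-0.9},
  {"x":0,"y":0,"z":-6.6,"yaw":0,"hand":-0.9},
  {"x":0,"y":0,"z":-7.1,"yaw":0,"hand":-0.9},
  {"x":0,"y":0,"z":-7.6,"yaw":0,"hand":-0.9},
  {"x":0,"y":0,"z":-8.0,"yaw":0,"hand":-0.9},
  {"x":0,"y":0,"z":-8.0,"yaw":0,"hand":-0.9},
])

```text
clock: 24.9
position: [0.5045, 0.1251, 0.0487]
ee_rot: [3.136, -0.188, -0.0]
force: [0.6, -0.1, -1.4]
width: 0.187
gripper_force: 25.0
```

>>> apply_moves([
  {"x":0,"y":0,"z":0,"yaw":0,"hand":-0.4},
  {"x":0,"y":0,"z":0,"yaw":0,"hand":-0.4},
  {"x":0,"y":0,"z":0,"yaw":0,"hand":-0.4},
  {"x":0,"y":0,"z":4,"yaw":0,"hand":-0.4},
  {"x":0,"y":0,"z":9,"yaw":0,"hand":-0.2},
  {"x":2,"y":0,"z":13,"yaw":10,"hand":0},
  {"x":5,"y":-0.2,"z":13,"yaw":20,"hand":0},
  {"x":8,"y":-0.4,"z":13,"yaw":30,"hand":0},
  {"x":11,"y":-0.5,"z":13,"yaw":40,"hand":0},
  {"x":14,"y":-0.6,"z":13,"yaw":50,"hand":0},
])

```text
clock: 26.15
position: [0.6454, 0.119, 0.1787]
ee_rot: [2.918, 1.163, 0.0]
force: [-0.3, 1.6, -0.4]
width: 0.499
gripper_force: 0.0
```

>>> apply_moves([
  {"x":2,"y":0,"z":0,"yaw":10,"hand":0},
  {"x":4,"y":0,"z":0,"yaw":20,"hand":0},
  {"x":5.1,"y":0,"z":0,"yaw":30,"hand":0},
  {"x":5.1,"y":0,"z":-1,"yaw":40,"hand":0},
  {"x":5.1,"y":0,"z":-2,"yaw":50,"hand":0},
  {"x":5.1,"y":0,"z":-3,"yaw":56.3,"hand":0},
  {"x":5.1,"y":0,"z":-6,"yaw":56.3,"hand":0},
  {"x":5.1,"y":0,"z":-6,"yaw":56.3,"hand":0},
  {"x":5.1,"y":0,"z":-6,"yaw":56.3,"hand":0},
])

```text
clock: 27.28
position: [0.6959, 0.1193, 0.1196]
ee_rot: [2.031, 2.396, 0.001]
force: [0.1, -0.0, 0.3]
width: 0.501
gripper_force: 0.0
```

```bash
python3 - <<'E'
from h import *
p,a=tool();print(p,a,(np.array([.696,.118])-p[:2])*100,99.4-a)
for n in("top","scene"):
  get_image(n)
  for r in silhouettes("piece_a",n): print(n,round(r["p"],2),np.round(r["rect"]))
print(proj("scene",[[*W(x,-.017),z] for x in(.055,-.055) for z in(.018,.073)]).round(0).tolist())
E
```

```text
[0.69585264 0.11933334 0.1196317 ] 99.43115213449757 [ 0.01473577 -0.13333446] -0.03115213449756027
top 0.56 [262. 254. 279. 300.]
top 0.54 [281. 270. 295. 307.]
top 0.37 [248. 187. 249. 196.]
scene 0.75 [223. 281. 237. 308.]
scene 0.63 [304. 274. 352. 313.]
scene 0.62 [293. 281. 339. 318.]
[[293.0, 301.0], [293.0, 280.0], [335.0, 320.0], [336.0, 297.0]]
```

>>> apply_moves([
  {"x":0,"y":-0.1,"z":-4,"yaw":0,"hand":0},
  {"x":0,"y":-0.1,"z":-8,"yaw":0,"hand":0},
  {"x":0,"y":-0.1,"z":-9,"yaw":0,"hand":0},
  {"x":0,"y":-0.1,"z":-9,"yaw":0,"hand":-0.9},
  {"x":0,"y":-0.1,"z":-9,"yaw":0,"hand":-0.9},
  {"x":0,"y":-0.1,"z":-9,"yaw":0,"hand":-0.9},
  {"x":0,"y":-0.1,"z":-9,"yaw":0,"hand":-0.9},
  {"x":0,"y":-0.1,"z":-9,"yaw":0,"hand":-0.9},
  {"x":0,"y":-0.1,"z":-9,"yaw":0,"hand":-0.9},
], newtons=25)

```text
clock: 28.6
position: [0.6963, 0.1184, 0.0301]
ee_rot: [2.031, 2.396, 0.002]
force: [-1.8, -0.1, 6.9]
width: 0.188
gripper_force: 25.0
```

```bash
python3 - <<'E'
from h import *
p,a=tool();print(p,a,(W(-.015,.0295)-p[:2])*100,-6.9-a)
E
```

```text
[0.69630302 0.11838941 0.030114  ] 99.43157257273384 [-20.05503439   5.43989804] -106.33157257273385
```

>>> apply_moves([
  {"x":0,"y":0,"z":5,"yaw":0,"hand":-0.9},
  {"x":0,"y":0,"z":10,"yaw":0,"hand":-0.9},
  {"x":0,"y":0,"z":15,"yaw":-5,"hand":-0.9},
  {"x":-3,"y":1,"z":18,"yaw":-15,"hand":-0.9},
  {"x":-6,"y":2,"z":18,"yaw":-25,"hand":-0.9},
  {"x":-9,"y":3,"z":18,"yaw":-35,"hand":-0.9},
  {"x":-12,"y":4,"z":18,"yaw":-45,"hand":-0.9},
  {"x":-15,"y":5,"z":18,"yaw":-55,"hand":-0.9},
  {"x":-18,"y":5.4,"z":18,"yaw":-65,"hand":-0.9},
  {"x":-20,"y":5.4,"z":18,"yaw":-75,"hand":-0.9},
])

```text
clock: 29.85
position: [0.4939, 0.1727, 0.2091]
ee_rot: [-3.072, -0.658, -0.0]
force: [-0.6, -0.7, -1.4]
width: 0.183
gripper_force: 25.0
```

>>> apply_moves([
  {"x":0,"y":0,"z":0,"yaw":-10,"hand":-0.9},
  {"x":0,"y":0,"z":0,"yaw":-20,"hand":-0.9},
  {"x":0,"y":0,"z":0,"yaw":-30,"hand":-0.9},
  {"x":0,"y":0,"z":-4,"yaw":-31.3,"hand":-0.9},
  {"x":0,"y":0,"z":-8,"yaw":-31.3,"hand":-0.9},
  {"x":0,"y":0,"z":-8,"yaw":-31.3,"hand":-0.9},
  {"x":0,"y":0,"z":-8,"yaw":-31.3,"hand":-0.9},
])

```text
clock: 30.72
position: [0.4962, 0.1726, 0.1301]
ee_rot: [-3.135, 0.188, -0.002]
force: [0.5, 0.9, -0.0]
width: 0.185
gripper_force: 25.0
```

```bash
python3 - <<'E'
from h import *
p,a=tool();print(p,a,(W(-.015,.0295)-p[:2])*100,-6.9-a)
E
```

```text
[0.4961575  0.17257327 0.13009288] -6.845589549019769 [-0.04048225  0.02151255] -0.05441045098023167
```

>>> apply_moves([
  {"x":0,"y":0,"z":-4,"yaw":0,"hand":-0.9},
  {"x":0,"y":0,"z":-6,"yaw":0,"hand":-0.9},
  {"x":0,"y":0,"z":-6.6,"yaw":0,"hand":-0.9},
  {"x":0,"y":0,"z":-7.1,"yaw":0,"hand":-0.9},
  {"x":0,"y":0,"z":-7.6,"yaw":0,"hand":-0.9},
  {"x":0,"y":0,"z":-8.0,"yaw":0,"hand":-0.9},
  {"x":0,"y":0,"z":-8.0,"yaw":0,"hand":-0.9},
])

```text
clock: 31.6
position: [0.4955, 0.1721, 0.0487]
ee_rot: [3.136, -0.188, -0.0]
force: [0.3, 0.2, -0.3]
width: 0.185
gripper_force: 25.0
```

>>> apply_moves([
  {"x":0,"y":0,"z":0,"yaw":0,"hand":-0.4},
  {"x":0,"y":0,"z":0,"yaw":0,"hand":-0.4},
  {"x":0,"y":0,"z":0,"yaw":0,"hand":-0.4},
  {"x":0,"y":0,"z":4,"yaw":0,"hand":-0.4},
  {"x":0,"y":0,"z":9,"yaw":0,"hand":-0.2},
  {"x":-4,"y":0,"z":14,"yaw":0,"hand":0},
  {"x":-8,"y":1,"z":19,"yaw":0,"hand":0},
  {"x":-8,"y":4,"z":24,"yaw":0,"hand":0},
  {"x":-7.5,"y":8,"z":27,"yaw":0,"hand":0},
  {"x":-7,"y":8,"z":27,"yaw":0,"hand":0},
])

```text
clock: 32.85
position: [0.4257, 0.256, 0.3214]
ee_rot: [-3.132, 0.18, -0.006]
force: [0.6, 0.3, -0.7]
width: 0.497
gripper_force: 0.0
```

```bash
python3 - <<'E'
from h import *
p,a=tool();print(p,a,(np.array([.4403,.3558,.2497])-p)*100)
for n in("scene",):
  b=get_image(n)
  for r in silhouettes("piece_a",n): print(n,round(r["p"],2),np.round(r["rect"]))
print(proj("scene",[[*W(x,.029),z] for x in(.055,-.055) for z in(.018,.073)]).round(0).tolist())
cv2.imwrite("pics/g1.png",cv2.resize(b[140:360,200:400],None,fx=2.7,fy=2.7,interpolation=2))
E
```

```text
[0.42567499 0.25597208 0.32140696] -6.592878835239613 [ 1.46250057  9.98279166 -7.17069586]
scene 0.7 [280. 291. 327. 332.]
scene 0.69 [291. 283. 340. 319.]
scene 0.66 [188. 171. 302. 319.]
scene 0.63 [306. 272. 352. 312.]
[[280.0, 311.0], [280.0, 289.0], [323.0, 330.0], [323.0, 307.0]]
```

View pics/g1.png

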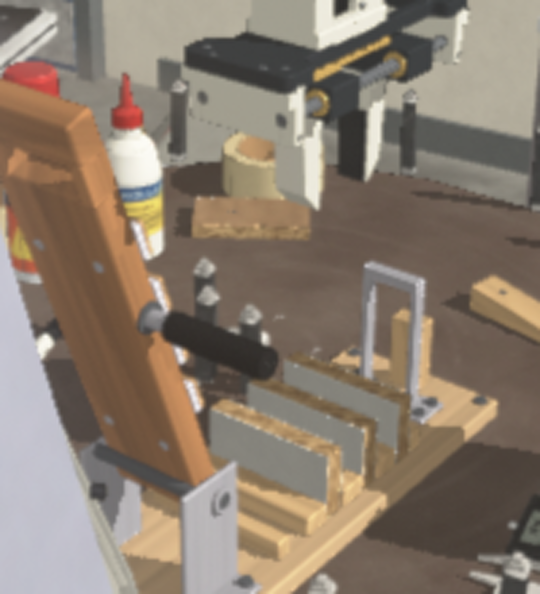

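All three pieces stand in slots 2, 3 and 4. Next I'll take the handle again.

>>> apply_moves([
  {"x":0.7,"y":5,"z":0,"yaw":0,"hand":0},
  {"x":1.5,"y":10,"z":0,"yaw":0,"hand":0},
  {"x":1.5,"y":10,"z":-1,"yaw":0,"hand":0},
  {"x":1.5,"y":10,"z":-5,"yaw":0,"hand":0},
  {"x":1.5,"y":10,"z":-8,"yaw":0,"hand":0},
  {"x":1.5,"y":10,"z":-8,"yaw":0,"hand":-0.9},
  {"x":1.5,"y":10,"z":-8,"yaw":0,"hand":-0.9},
  {"x":1.5,"y":10,"z":-8,"yaw":0,"hand":-0.9},
  {"x":1.5,"y":10,"z":-8,"yaw":0,"hand":-0.9},
  {"x":1.5,"y":10,"z":-8,"yaw":0,"hand":-0.9},
], newtons=20)

```text
clock: 34.2
position: [0.4413, 0.3534, 0.2404]
ee_rot: [-3.133, 0.187, -0.004]
force: [-0.1, 3.4, 5.5]
width: 0.211
gripper_force: 20.0
```

```bash
python3 - <<'E'
from h import *
p,a=tool();q=P(*p[:2]); t=np.arccos((.15-q[1])/.17); print(p,a,q,t)
for th in np.arange(1.8,-.01,-.1): print(round(th,2),(R2@[0,.15-.17*np.cos(th)-q[1]]*100).round(1),round(17*(np.sin(th)-np.sin(t)),1))
E
```

```text
[0.44128743 0.35342843 0.24036442] -6.8433856262375095 [-0.0907723   0.20228844] 1.8834440181766674
1.8 [-0.2 -1.4] 0.4
1.7 [-0.4 -3. ] 0.7
1.6 [-0.6 -4.7] 0.8
1.5 [-0.8 -6.4] 0.8
1.4 [-1.  -8.1] 0.6
1.3 [-1.2 -9.7] 0.2
1.2 [ -1.4 -11.3] -0.3
1.1 [ -1.6 -12.8] -1.0
1.0 [ -1.7 -14.3] -1.9
0.9 [ -1.9 -15.7] -2.9
0.8 [ -2.1 -16.9] -4.0
0.7 [ -2.2 -18.1] -5.2
0.6 [ -2.3 -19.1] -6.6
0.5 [ -2.4 -20. ] -8.0
0.4 [ -2.5 -20.7] -9.6
0.3 [ -2.6 -21.3] -11.2
0.2 [ -2.6 -21.7] -12.8
0.1 [ -2.7 -22. ] -14.5
-0.0 [ -2.7 -22.1] -16.2
```

>>> apply_moves([
  {"x":-0.2,"y":-1.4,"z":0.4,"yaw":0,"hand":-0.9},
  {"x":-0.4,"y":-3.0,"z":0.7,"yaw":0,"hand":-0.9},
  {"x":-0.6,"y":-4.7,"z":0.8,"yaw":0,"hand":-0.9},
  {"x":-0.8,"y":-6.4,"z":0.8,"yaw":0,"hand":-0.9},
  {"x":-1.0,"y":-8.1,"z":0.6,"yaw":0,"hand":-0.9},
  {"x":-1.2,"y":-9.7,"z":0.2,"yaw":0,"hand":-0.9},
  {"x":-1.3,"y":-10.5,"z":0,"yaw":0,"hand":-0.9},
], newtons=20)

```text
clock: 35.08
position: [0.4267, 0.2451, 0.2378]
ee_rot: [3.134, -0.19, -0.003]
force: [-0.7, 0.6, -3.4]
width: 0.212
gripper_force: 20.0
```

```bash
cat > st.py <<'E'
from h import *
p,a=tool();q=P(*p[:2]); t=np.arccos((.15-q[1])/.17); print(p.round(4),q,t,"pad-handle z",p[2]+.019-.097-.17*np.sin(t))
E
python3 st.py
```

```text
[0.4267 0.2451 0.2378] [-0.09222079  0.09301402] 1.2289664623496543 pad-handle z -0.00035835757817576086
```

>>> apply_moves([
  {"x":-0.3,"y":-2.3,"z":-1.0,"yaw":0,"hand":-0.9},
  {"x":-0.4,"y":-3.8,"z":-1.9,"yaw":0,"hand":-0.9},
  {"x":-0.6,"y":-5.2,"z":-2.9,"yaw":0,"hand":-0.9},
  {"x":-0.8,"y":-6.4,"z":-4.0,"yaw":0,"hand":-0.9},
  {"x":-0.9,"y":-7.6,"z":-5.2,"yaw":0,"hand":-0.9},
], newtons=20)

```text
clock: 35.7
position: [0.4177, 0.1704, 0.1856]
ee_rot: [3.136, -0.187, -0.002]
force: [-4.2, 4.7, -6.9]
width: 0.212
gripper_force: 20.0
```

```bash
python3 st.py
```

```text
[0.4177 0.1704 0.1856] [-0.09223407  0.01777412] 0.6796395498771098 pad-handle z 0.0007925220297566593
```

>>> apply_moves([
  {"x":-0.1,"y":-1.0,"z":-1.4,"yaw":0,"hand":-0.9},
  {"x":-0.2,"y":-1.9,"z":-2.8,"yaw":0,"hand":-0.9},
  {"x":-0.3,"y":-2.6,"z":-4.4,"yaw":0,"hand":-0.9},
  {"x":-0.4,"y":-3.2,"z":-6.0,"yaw":0,"hand":-0.9},
  {"x":-0.4,"y":-3.6,"z":-7.6,"yaw":0,"hand":-0.9},
  {"x":-0.5,"y":-3.8,"z":-8.6,"yaw":0,"hand":-0.9},
  {"x":-0.5,"y":-3.9,"z":-9.3,"yaw":0,"hand":-0.9},
], newtons=20)

```text
clock: 36.58
position: [0.4132, 0.1332, 0.0928]
ee_rot: [-3.134, 0.186, 0.001]
force: [-4.0, 6.1, -4.7]
width: 0.213
gripper_force: 20.0
```

```bash
python3 st.py
```

```text
[0.4132 0.1332 0.0928] [-0.09216533 -0.01970583] 0.0588370620680252 pad-handle z 0.004800567133107907
```

>>> apply_moves([
  {"x":0,"y":-0.1,"z":-0.4,"yaw":0,"hand":-0.9},
  {"x":0,"y":-0.1,"z":-0.8,"yaw":0,"hand":-0.9},
  {"x":0,"y":-0.1,"z":-1.2,"yaw":0,"hand":-0.9},
  {"x":0,"y":-0.1,"z":-1.2,"yaw":0,"hand":-0.9},
], newtons=20)

```text
clock: 37.08
position: [0.4137, 0.1329, 0.0824]
ee_rot: [-3.134, 0.185, -0.002]
force: [-8.6, 4.8, 16.4]
width: 0.214
gripper_force: 20.0
```

The bar rests on the pieces. I'll release it and check where the wedge is.

>>> apply_moves([
  {"x":0,"y":0,"z":0,"yaw":0,"hand":-0.2},
  {"x":0,"y":0,"z":0,"yaw":0,"hand":0},
  {"x":0,"y":0,"z":0,"yaw":0,"hand":0},
  {"x":0,"y":0,"z":0,"yaw":0,"hand":0},
  {"x":0,"y":0,"z":5,"yaw":0,"hand":0},
  {"x":0,"y":0,"z":10,"yaw":0,"hand":0.1},
  {"x":0,"y":0,"z":14,"yaw":10,"hand":0.2},
  {"x":-1,"y":2,"z":14,"yaw":20,"hand":0.2},
  {"x":-1,"y":2,"z":14,"yaw":30,"hand":0.2},
  {"x":-1,"y":2,"z":14,"yaw":40,"hand":0.2},
])

```text
clock: 38.33
position: [0.4035, 0.1512, 0.2218]
ee_rot: [3.008, 0.905, 0.001]
force: [-0.2, -0.6, -0.1]
width: 0.599
gripper_force: 0.0
```

```bash
python3 - <<'E'
from h import *
print(tool())
for n in("top","scene"):
  b=get_image(n)
  for r in silhouettes("wedge",n):
    c=max(cv2.findContours(r["mask"].astype(np.uint8),0,2)[0],key=cv2.contourArea)
    print(n,round(r["p"],2),np.round(r["rect"]),cv2.boxPoints(cv2.minAreaRect(c)).round(1).tolist())
  for r in silhouettes("piece_a",n): print("piece",n,round(r["p"],2),np.round(r["rect"]))
E
```

```text
(array([0.40346123, 0.15120029, 0.22184159]), np.float64(33.49679687347356))
top 0.82 [400. 279. 434. 347.] [[397.3999938964844, 342.8999938964844], [417.79998779296875, 275.1000061035156], [435.5, 280.3999938964844], [415.1000061035156, 348.20001220703125]]
piece top 0.45 [286. 247. 303. 305.]
piece top 0.43 [243. 242. 259. 291.]
scene 0.85 [376. 244. 428. 273.] [[372.3999938964844, 253.1999969482422], [378.3999938964844, 241.1999969482422], [429.6000061035156, 266.79998779296875], [423.6000061035156, 278.79998779296875]]
piece scene 0.46 [332. 291. 351. 310.]
```

>>> apply_moves([
  {"x":1,"y":-5,"z":0,"yaw":10,"hand":0.2},
  {"x":2,"y":-10,"z":0,"yaw":20,"hand":0.2},
  {"x":3,"y":-15,"z":0,"yaw":30,"hand":0.2},
  {"x":4,"y":-20,"z":0,"yaw":40,"hand":0.2},
  {"x":5,"y":-25,"z":0,"yaw":50,"hand":0.2},
  {"x":6,"y":-30,"z":0,"yaw":60,"hand":0.2},
  {"x":7.7,"y":-35,"z":0,"yaw":70,"hand":0.2},
  {"x":7.7,"y":-35,"z":0,"yaw":80,"hand":0.2},
  {"x":7.7,"y":-35,"z":0,"yaw":90,"hand":0.2},
  {"x":7.7,"y":-35,"z":0,"yaw":100,"hand":0.2},
])

```text
clock: 39.88
position: [0.4805, -0.1991, 0.2216]
ee_rot: [-1.271, -2.873, -0.0]
force: [0.1, 0.4, 0.5]
width: 0.596
gripper_force: 0.0
```

>>> apply_moves([
  {"x":0,"y":0,"z":-2,"yaw":10,"hand":0.2},
  {"x":0,"y":0,"z":-5,"yaw":20,"hand":0.2},
  {"x":0,"y":0,"z":-9,"yaw":29.7,"hand":0.2},
  {"x":0,"y":0,"z":-14,"yaw":29.7,"hand":0.2},
  {"x":0,"y":0,"z":-14,"yaw":29.7,"hand":0.2},
  {"x":0,"y":0,"z":-14,"yaw":29.7,"hand":0.2},
])

```text
clock: 40.62
position: [0.4814, -0.1989, 0.0831]
ee_rot: [0.499, 3.101, -0.0]
force: [-0.2, -0.0, 0.3]
width: 0.598
gripper_force: 0.0
```

```bash
python3 - <<'E'
from h import *
p,a=tool();print(p,a,(np.array([.4801,-.1993])-p[:2])*100,163.15-a,observe()["joints"].round(2))
for n in("scene",):
  b=get_image(n)
  for r in silhouettes("wedge",n):
    c=max(cv2.findContours(r["mask"].astype(np.uint8),0,2)[0],key=cv2.contourArea)
    print(n,round(r["p"],2),np.round(r["rect"]))
E
```

```text
[ 0.48140252 -0.19893568  0.08310701] 161.71580344790186 [-0.13025234 -0.03643229] 1.4341965520981432 [ 0.63  0.48 -0.46  1.96  0.3   0.76  1.25]
scene 0.61 [373. 242. 429. 278.]
```

>>> apply_moves([
  {"x":-0.1,"y":0,"z":-4,"yaw":1,"hand":0.2},
  {"x":-0.1,"y":0,"z":-7,"yaw":1,"hand":0.2},
  {"x":-0.1,"y":0,"z":-7.6,"yaw":1,"hand":0.2},
  {"x":-0.1,"y":0,"z":-7.6,"yaw":1,"hand":-0.6},
  {"x":-0.1,"y":0,"z":-7.6,"yaw":1,"hand":-0.6},
  {"x":-0.1,"y":0,"z":-7.6,"yaw":1,"hand":-0.6},
  {"x":-0.1,"y":0,"z":-7.6,"yaw":1,"hand":-0.6},
  {"x":-0.1,"y":0,"z":-7.6,"yaw":1,"hand":-0.6},
], newtons=35)

```text
clock: 41.72
position: [0.4804, -0.1993, 0.007]
ee_rot: [0.471, 3.104, -0.001]
force: [-0.6, 0.2, 7.3]
width: 0.371
gripper_force: 34.9
```

```bash
python3 - <<'E'
from h import *
p,a=tool();print(p,a,observe()["width"]*.092)
t=W(0,-.155-.128);print("pre (tip 19mm before edge)",t,(t-p[:2])*100,83.1-a)
E
```

```text
[ 0.48041855 -0.19929287  0.00703276] 162.7610290402707 0.034087356625117436
pre (tip 19mm before edge) [ 0.47310127 -0.13925033] [-0.73172741  6.00425436] -79.6610290402707
```

>>> apply_moves([
  {"x":0,"y":0,"z":5,"yaw":0,"hand":-0.6},
  {"x":0,"y":0,"z":10,"yaw":0,"hand":-0.6},
  {"x":0,"y":0,"z":15,"yaw":-10,"hand":-0.6},
  {"x":0,"y":0,"z":15,"yaw":-20,"hand":-0.6},
  {"x":0,"y":0,"z":15,"yaw":-30,"hand":-0.6},
  {"x":-0.2,"y":2,"z":15,"yaw":-40,"hand":-0.6},
  {"x":-0.4,"y":4,"z":15,"yaw":-50,"hand":-0.6},
  {"x":-0.7,"y":6,"z":15,"yaw":-60,"hand":-0.6},
  {"x":-0.7,"y":6,"z":15,"yaw":-70,"hand":-0.6},
  {"x":-0.7,"y":6,"z":15,"yaw":-79.7,"hand":-0.6},
])

```text
clock: 42.98
position: [0.4725, -0.1384, 0.1563]
ee_rot: [2.356, 2.077, 0.001]
force: [0.4, -0.2, -0.9]
width: 0.364
gripper_force: 34.9
```

>>> apply_moves([
  {"x":0,"y":0,"z":0,"yaw":0,"hand":-0.6},
  {"x":0,"y":0,"z":-2.5,"yaw":0,"hand":-0.6},
  {"x":0,"y":0,"z":-2.5,"yaw":0,"hand":-0.6},
])

```text
clock: 43.35
position: [0.4712, -0.1387, 0.1298]
ee_rot: [-2.346, -2.086, 0.003]
force: [0.7, 0.5, 0.4]
width: 0.368
gripper_force: 34.9
```

```bash
python3 - <<'E'
from h import *
p,a=tool();t=W(0,-.283);print(p,a,(t-p[:2])*100,83.1-a)
# expected tip corners / thick end in scene+top
for n in("top","scene"):
  b=get_image(n)
  for r in silhouettes("wedge",n): print(n,round(r["p"],2),np.round(r["rect"]))
d=R2@[0,1]; e=R2@[1,0]
for n in("top","scene"):
  print(n,proj(n,[[*(p[:2]+d*u+e*v),p[2]-.007+z] for u,zz in((.128,.008),(-.022,.028)) for v in(.017,-.017) for z in(0,zz)]).round(0).tolist())
b=get_image("top"); cv2.imwrite("pics/w1.png",cv2.resize(b[225:345,250:400],None,fx=5,fy=5,interpolation=2))
E
```

```text
[ 0.47123175 -0.13870934  0.12979583] 83.26881786574671 [ 0.18695289 -0.05409919] -0.16881786574671764
top 0.86 [337. 275. 396. 297.]
scene 0.97 [345. 209. 386. 242.]
top [[339.0, 272.0], [339.0, 271.0], [337.0, 289.0], [337.0, 289.0], [417.0, 283.0], [420.0, 282.0], [415.0, 300.0], [418.0, 300.0]]
scene [[346.0, 241.0], [346.0, 237.0], [359.0, 245.0], [359.0, 242.0], [380.0, 218.0], [380.0, 207.0], [392.0, 221.0], [393.0, 211.0]]
```

View pics/w1.png

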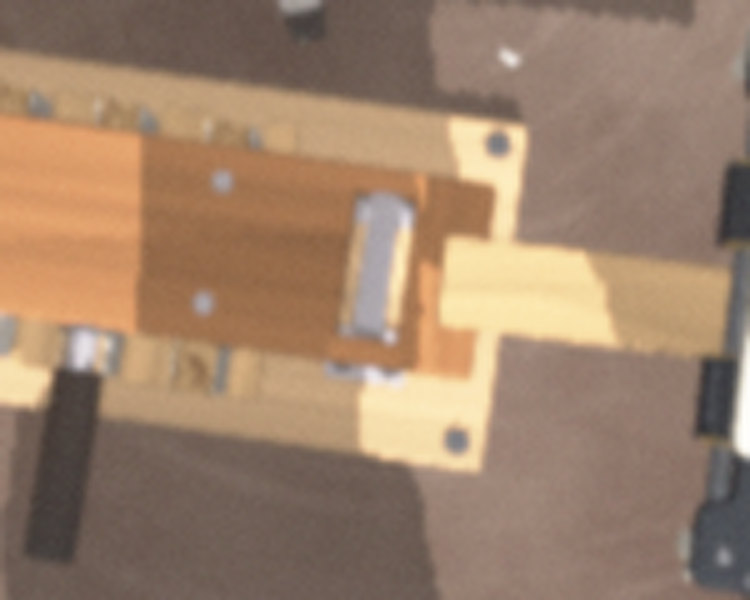

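The wedge tip at (443,283) sits about 4 mm to the robot side of the keeper centre line and is turned about 2°. I'll correct that, lower it and start pushing in.

>>> apply_moves([
  {"x":0.1,"y":0,"z":-0.6,"yaw":-1.8,"hand":-0.6},
  {"x":0.1,"y":0,"z":-1.2,"yaw":-1.8,"hand":-0.6},
  {"x":0.1,"y":0,"z":-1.2,"yaw":-1.8,"hand":-0.6},
  {"x":0.2,"y":1,"z":-1.2,"yaw":-1.8,"hand":-0.6},
  {"x":0.4,"y":2,"z":-1.2,"yaw":-1.8,"hand":-0.6},
  {"x":0.5,"y":3,"z":-1.2,"yaw":-1.8,"hand":-0.6},
  {"x":0.6,"y":4,"z":-1.2,"yaw":-1.8,"hand":-0.6},
  {"x":0.6,"y":4,"z":-1.2,"yaw":-1.8,"hand":-0.6},
])

```text
clock: 44.6
position: [0.4787, -0.0977, 0.1188]
ee_rot: [-2.382, -2.048, -0.0]
force: [-0.0, 0.8, -1.3]
width: 0.367
gripper_force: 34.9
```

```bash
python3 - <<'E'
from h import *
p,a=tool();q=P(*p[:2]);print(p,a,q,"tip y",q[1]+.128)
b=get_image("top")
for r in silhouettes("wedge","top")[:2]:
    m=r["mask"];print(round(r["p"],2),np.round(r["rect"]))
    for c in range(310,400,10):
        v=np.where(m[:,c])[0]
        if len(v): print(c,v.min(),v.max())
E
```

```text
[ 0.47869241 -0.09774119  0.11881793] 81.37631795032316 [ 0.00056386 -0.2411198 ] tip y -0.11311979502992342
0.95 [314. 268. 368. 293.]
320 268 284
330 271 286
340 271 288
350 273 290
360 274 291
```

>>> apply_moves([
  {"x":0.1,"y":1,"z":0,"yaw":0,"hand":-0.6},
  {"x":0.2,"y":2,"z":0,"yaw":0,"hand":-0.6},
  {"x":0.4,"y":3,"z":0,"yaw":0,"hand":-0.6},
  {"x":0.5,"y":4,"z":0,"yaw":0,"hand":-0.6},
  {"x":0.5,"y":4,"z":-0.2,"yaw":0,"hand":-0.6},
  {"x":0.5,"y":4,"z":-0.3,"yaw":0,"hand":-0.6},
  {"x":0.5,"y":4,"z":-0.3,"yaw":0,"hand":-0.6},
])

```text
clock: 45.58
position: [0.4835, -0.0591, 0.1157]
ee_rot: [2.384, 2.045, -0.0]
force: [-0.8, -0.3, -1.2]
width: 0.367
gripper_force: 34.9
```

>>> apply_moves([
  {"x":0.1,"y":1,"z":0,"yaw":0,"hand":-0.6},
  {"x":0.2,"y":1.8,"z":-0.1,"yaw":0,"hand":-0.6},
  {"x":0.3,"y":2.3,"z":-0.1,"yaw":0,"hand":-0.6},
  {"x":0.3,"y":2.6,"z":-0.1,"yaw":0,"hand":-0.6},
  {"x":0.3,"y":2.6,"z":-0.1,"yaw":0,"hand":-0.6},
])

```text
clock: 46.2
position: [0.4862, -0.0335, 0.1145]
ee_rot: [2.385, 2.045, -0.002]
force: [0.3, -2.6, -5.7]
width: 0.365
gripper_force: 34.9
```

```bash
python3 - <<'E'
from h import *
p,a=tool();q=P(*p[:2]);print(p,a,q,"tip past edge",q[1]+.128+.136, observe()["force"])
E
```

```text
[ 0.4862385  -0.03350037  0.11448674] 81.23774903029141 [ 0.00033762 -0.17643769] tip past edge 0.08756231291828584 [ 0.32182352 -2.64942326 -5.65015875]
```

Contact is starting at 87 mm past the edge, so I'll push on in small steps.

>>> apply_moves([
  {"x":0,"y":0.3,"z":0,"yaw":0,"hand":-0.6},
  {"x":0.1,"y":0.6,"z":0,"yaw":0,"hand":-0.6},
  {"x":0.1,"y":0.8,"z":0,"yaw":0,"hand":-0.6},
  {"x":0.1,"y":0.8,"z":0,"yaw":0,"hand":-0.6},
])

```text
clock: 46.7
position: [0.4861, -0.029, 0.1139]
ee_rot: [2.387, 2.041, -0.008]
force: [-1.1, -15.4, -7.0]
width: 0.369
gripper_force: 34.9
```

```bash
python3 - <<'E'
from h import *
p,a=tool();q=P(*p[:2]);print(p,a,q,"tip past edge",q[1]+.128+.136)
E
```

```text
[ 0.48609193 -0.02896701  0.1139383 ] 81.06716771999801 [-0.00035252 -0.17195477] tip past edge 0.09204523359814706
```

>>> apply_moves([
  {"x":0,"y":0.4,"z":0,"yaw":0,"hand":-0.6},
  {"x":0.1,"y":0.8,"z":0,"yaw":0,"hand":-0.6},
  {"x":0.1,"y":0.9,"z":0,"yaw":0,"hand":-0.6},
  {"x":0.1,"y":0.9,"z":0,"yaw":0,"hand":-0.6},
])

```text
clock: 47.2
position: [0.4859, -0.0235, 0.1133]
ee_rot: [2.389, 2.037, -0.015]
force: [-2.6, -26.5, -8.9]
width: 0.369
gripper_force: 35.0
```

```bash
python3 - <<'E'
from h import *
p,a=tool();q=P(*p[:2]);print(p,a,q,"tip past edge",q[1]+.128+.136)
E
```

```text
[ 0.48585067 -0.02348949  0.11331528] 80.91004829966964 [-0.00125009 -0.1665459 ] tip past edge 0.09745409708343769
```

>>> apply_moves([
  {"x":0,"y":0,"z":0,"yaw":0,"hand":0},
  {"x":0,"y":0,"z":0,"yaw":0,"hand":0},
  {"x":0,"y":0,"z":0,"yaw":0,"hand":0},
  {"x":0,"y":0,"z":0.5,"yaw":0,"hand":0},
  {"x":0,"y":-0.5,"z":5,"yaw":0,"hand":-0.5},
  {"x":-0.8,"y":-6,"z":5,"yaw":0,"hand":-1},
  {"x":-0.9,"y":-8,"z":5,"yaw":0,"hand":-1},
  {"x":-0.9,"y":-8,"z":5,"yaw":0,"hand":-1},
  {"x":-0.9,"y":-8,"z":5,"yaw":0,"hand":-1},
  {"x":-0.9,"y":-8,"z":5,"yaw":0,"hand":-1},
])

```text
clock: 48.45
position: [0.4797, -0.0945, 0.1648]
ee_rot: [-2.382, -2.048, -0.001]
force: [-0.8, 0.2, -0.3]
width: 0.005
gripper_force: 0.0
```

```bash
python3 - <<'E'
from h import *
p,a=tool();q=P(*p[:2]);print(p,a,q)
for n in("top","scene"):
  b=get_image(n); cv2.imwrite(f"pics/z_{n}.png",b)
  for r in silhouettes("wedge",n)[:2]: print(n,round(r["p"],2),np.round(r["rect"]))
  for s in(.085,.095,.105):
    t=-.136+s; print(s,proj(n,[[*W(x,y),z] for y,z in((t,.116),(t-.15,.136),(t-.15,.108)) for x in(.017,-.017)]).round(0).tolist())
E
```

```text
[ 0.47973638 -0.09451693  0.16480032] 81.38998053469187 [ 0.00121292 -0.23779347]
top 0.62 [278. 265. 356. 290.]
0.085 [[286.0, 264.0], [284.0, 281.0], [364.0, 274.0], [362.0, 292.0], [363.0, 275.0], [360.0, 292.0]]
0.095 [[281.0, 263.0], [278.0, 280.0], [359.0, 273.0], [356.0, 291.0], [358.0, 274.0], [355.0, 291.0]]
0.105 [[276.0, 262.0], [273.0, 280.0], [353.0, 272.0], [351.0, 290.0], [353.0, 273.0], [350.0, 291.0]]
scene 0.85 [314. 232. 365. 269.]
0.085 [[318.0, 261.0], [331.0, 266.0], [356.0, 228.0], [369.0, 232.0], [356.0, 239.0], [368.0, 243.0]]
0.095 [[315.0, 263.0], [328.0, 268.0], [354.0, 229.0], [367.0, 233.0], [353.0, 240.0], [366.0, 245.0]]
0.105 [[312.0, 265.0], [326.0, 270.0], [352.0, 231.0], [365.0, 235.0], [351.0, 242.0], [364.0, 246.0]]
```

>>> apply_moves([
  {"x":0,"y":0,"z":-4.7,"yaw":1.7,"hand":-1},
  {"x":0,"y":0,"z":-4.7,"yaw":1.7,"hand":-1},
  {"x":0.2,"y":2,"z":-4.7,"yaw":1.7,"hand":-1},
  {"x":0.4,"y":3.2,"z":-4.7,"yaw":1.7,"hand":-1},
  {"x":0.4,"y":3.8,"z":-4.7,"yaw":1.7,"hand":-1},
  {"x":0.5,"y":4.3,"z":-4.7,"yaw":1.7,"hand":-1},
  {"x":0.5,"y":4.3,"z":-4.7,"yaw":1.7,"hand":-1},
])

```text
clock: 49.52
position: [0.4848, -0.0563, 0.1186]
ee_rot: [2.354, 2.075, -0.003]
force: [-1.7, -10.6, 3.4]
width: 0.005
gripper_force: 5.3
```

```bash
python3 -c "
from h import *
p,a=tool();print(p,a,P(*p[:2]),observe()['force'])"
```

```text
[ 0.4847954  -0.05633518  0.1185753 ] 82.79174593375011 [ 0.00164827 -0.19928048] [ -1.67298302 -10.6275279    3.44581746]
```

>>> apply_moves([
  {"x":0,"y":0.4,"z":0,"yaw":0,"hand":-1},
  {"x":0.1,"y":0.8,"z":0,"yaw":0,"hand":-1},
  {"x":0.1,"y":0.8,"z":0,"yaw":0,"hand":-1},
])

```text
clock: 49.9
position: [0.485, -0.0523, 0.1182]
ee_rot: [2.356, 2.07, -0.009]
force: [-1.2, -23.9, 1.5]
width: 0.007
gripper_force: 11.7
```

```bash
python3 -c "
from h import *
p,a=tool();print(p,a,P(*p[:2]))"
```

```text
[ 0.48496452 -0.0523154   0.11815818] 82.59485023968692 [ 0.00133323 -0.1952695 ]
```

Pushed home with 24 N, the tip is about 100 mm past the edge. I'll back off and check.

>>> apply_moves([
  {"x":-0.1,"y":-1,"z":0,"yaw":0,"hand":-1},
  {"x":-0.4,"y":-4,"z":0,"yaw":0,"hand":-1},
  {"x":-1,"y":-9,"z":3,"yaw":0,"hand":-1},
  {"x":-1,"y":-13,"z":8,"yaw":0,"hand":-1},
  {"x":-1,"y":-16,"z":12,"yaw":0,"hand":-1},
  {"x":-1,"y":-16,"z":12,"yaw":0,"hand":-1},
])

```text
clock: 50.65
position: [0.4768, -0.2083, 0.2412]
ee_rot: [2.354, 2.072, 0.004]
force: [0.1, 0.2, -0.2]
width: 0.005
gripper_force: 0.0
```

```bash
python3 - <<'E'
from h import *
for n in("top","scene"):
  b=get_image(n)
  for q in("wedge","piece_a"):
    for r in silhouettes(q,n)[:4]: print(n,q,round(r["p"],2),np.round(r["rect"]))
  for s in(.095,.1,.105):
    t=-.136+s; print(s,proj(n,[[*W(x,y),z] for y,z in((t,.116),(t-.15,.136)) for x in(.017,-.017)]).round(0).tolist())
print(tool()[0],observe()["force"])
E
```

```text
top wedge 0.57 [274. 263. 353. 292.]
top piece_a 0.54 [242. 240. 260. 295.]
0.095 [[281.0, 263.0], [278.0, 280.0], [359.0, 273.0], [356.0, 291.0]]
0.1 [[279.0, 263.0], [276.0, 280.0], [356.0, 273.0], [354.0, 291.0]]
0.105 [[276.0, 262.0], [273.0, 280.0], [353.0, 272.0], [351.0, 290.0]]
scene wedge 0.62 [313. 232. 365. 274.]
scene piece_a 0.81 [299. 302. 327. 331.]
scene piece_a 0.73 [242. 249. 370. 326.]
scene piece_a 0.64 [320. 294. 340. 319.]
scene piece_a 0.52 [332. 292. 352. 311.]
0.095 [[315.0, 263.0], [328.0, 268.0], [354.0, 229.0], [367.0, 233.0]]
0.1 [[314.0, 264.0], [327.0, 269.0], [353.0, 230.0], [366.0, 234.0]]
0.105 [[312.0, 265.0], [326.0, 270.0], [352.0, 231.0], [365.0, 235.0]]
[ 0.47504141 -0.20356084  0.23663567] [-0.35109008  0.47885652 -0.38954735]
```

The wedge stayed jammed about 100 mm past the edge after I let go, and all three pieces still show standing in their slots. Handing in.

```bash
python3 -c "
from cell import *
print(sign_off())"
```

```text
the job is handed in; nothing more can be done
None
```

The job is handed in: the three test pieces present stand in slots 2, 3 and 4 under the lowered bar, with the wedge jammed about 100 mm past the keeper edge and holding by itself; no verdict was shown at sign-off.

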